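Gauge a brass spigot, go then no-go, and stand it with the passed ones

ROBOT

A 6-joint arm with a two-finger parallel gripper is mounted at the origin on a cart in front of the work surface, level with it; the furniture and walls round the work are solid. World frame = base frame: x ahead of the robot, y to its left, z up, the work surface at z = 0. Lengths are in m, angles in rad, forces in N, time in s.
With the tool pointing down it reaches from about 0.35 to 0.975 m from the base axis. Payload 4.9 kg.
Tool frame: the origin (TCP) lies at the very end of the fingers, on their centre line; the grasp point (between the pads) lies 19 mm behind it; z points along the fingers, x is the direction in which the jaws open and shut, and the axes are right-handed (so a half turn about z gives the same grasp; the last joint's range is limited). The gripper opens to 85 mm and grips with 20 to 120 N. Pads are 22 mm wide; open, the fingers measure 114 mm over their backs; the gripper's body (76 mm by 85 mm) begins 54 mm behind the grasp point. The pads swing forward as they close: fully open they stand 13 mm farther back than shut.
Start: joints at [-1.39, 0.053, 1.613, -0, 1.476, -0.119], TCP at [0.185, -0.597, 0.231] pointing down, gripper open.
Joint ranges: [-3.01, 3.01], [-1.01, 2.22], [0.06, 2.58], [-1.02, 4.17], [0.09, 2.62], [-3.14, 3.14]. Speed limits (rad/s): [2.57, 2.57, 3.14, 3.14, 3.14, 3.14].

INTERFACE

Orientations are given as a rotation vector (axis times angle).
In Python, from station import monitor, imaging, ticket gives the robot as it stands.
- The arm moves only by the tool step_arm, never from a script. Its argument "targets" is one flat list of numbers, 4 for each row, row after row: the shift along the tool's x, y, z in m, then the turn about the tool's z in rad. In form: [tx, ty, tz, roll, tx, ty, tz, roll, ...]. A call has 1 to 12 rows; each row is the pose to reach, as a shift and turn from the pose measured when the call began, along the tool's axes at that moment; what a row does not reach only later rows make up. A row lasts 1/12 s, in which the tool goes at most 41.7 mm and 7.16 degrees, less where a joint would pass 70% of its speed; a pose out of reach is approached as far as the arm can. A call with a gripper value outside its range is refused whole. "grip" is the finger opening in m, from 0 to 0.0854, set as the call begins (left out, the last holds). The fingers move at their own pace and stop on an object; "force" is the grip in N (left out, the last holds). Time passes only in rows, so rows that repeat a pose let the fingers close. It gives the time, the measured TCP pose, the force and the opening at its end, in the units of the state.
- monitor.get_obs(): the state, without advancing time (a new reading comes with each control period).
- imaging.get_image(name): name is "side" or "top"; returns a dict with "color" (400x640x3 uint8, red, green, blue), "depth" (400x640 float32, m along the optical axis (not along the pixel's ray), 0 where there is no reading), "fov_y" (degrees; the focal length in pixels is half the picture's height over the tangent of half this angle, whatever the lens; pixels are square), "cx", "cy" (the principal point, pixels), "R" (3x3) and "t" (3): a world point X has camera coordinates R X + t. Camera axes: x right, y down, z forward; pixel columns grow to the right and rows downward; lengths in m; the calibration is good to about 2 mm. A picture is of the moment at which its call begins.
- ticket.finish_job(): hands the job in, once; it reports no verdict.
Trained networks look in a picture, given as the dict that the camera call returned (one of the last four; its "shot" number tells which), for a name from the list of things; names that differ only in an ending like _2 or _b are one class to them, and where a whole thing is asked for, a point or a joint stands for the part that bears it (a point fixed in the world has none). Each returns a list of dicts, best first, with "score" (0 to 1); they miss things now and then, are a little off and sometimes report something else, mostly with a low value. They report only what shows in the picture. A call takes as long as a camera call. They do not tell look-alikes from the thing itself.
- imaging.search_frame(name, picture): "uv" ([column, row] in pixels, amid what is visible of it).
- imaging.mark_of(name, picture): "uv" ([column, row] in pixels: a listed point, or the origin of a listed thing).
The state is a dict: "t": time; "q": joint angles; "dq": joint speeds; "effort": joint torques, N m; "tool_pos": TCP position; "tool_rot": TCP orientation; "contact_force": force on the tool from outside, world axes, zero at the start; "wrist_torque": the same for the moment, N m; "opening": finger opening in m.
Only numpy, scipy, OpenCV 4.12 (cv2) and the standard library are available. Lean on these libraries where they do the work, as an engineer would, in place of code of your own. Each camera call takes 0.05 s, during which the arm holds its last target.

TASK

Take the brass spigot out of the small one-hole wooden stand and check its diameter on the bench gauge: holding it upright, push it between the flat anvil and the front roller (go) so that it passes right through, then push on until the rear roller (no-go) stops it, and keep it pressed lightly against that roller for about a second without forcing or wedging it. Then draw it out and stand it fully home and upright in the free hole of the two-hole stand, leaving the spigot that has already passed and the grey cup where they are.

Things in the scene. Friction and masses are not known exactly. Their poses are not given: they have to be found in the camera images.
- spigot: The spigot to be checked: turned brass, 84 mm tall, 0.12 to 0.23 kg. Gauged shank 20 mm in diameter from 0 to 44 mm, foot chamfered; upper part, to be gripped, 18 mm in diameter from 48 to 84 mm. Origin: centre of the foot; z up along its axis. It starts upright in the one-hole stand, foot 10 mm above the bench.
- gauge: Bench gauge, fixed: grey plate 165 x 120 mm, its top 12 mm above the bench; nothing on it is higher than 53 mm. Origin: underside, on the throat's centre line; x points into the throat (the spigot enters from the -x side, moving along +x), y from the flat anvil to the rollers, z up. Rollers and anvil reach from the plate to 44 mm above the bench; a bracket holds each roller from above and from +y.
- go_gap (a point): Middle of the 21 mm go gap (gauge x = -22, y = 0 mm), 29 mm above the bench; axes as the gauge's. The flat anvil's face is at y = -10.5 mm, from x = -11 mm (rounded front corner, 7 mm radius) to x = +78 mm seen from here; the front roller is an upright steel cylinder of 6 mm radius at x = 0, y = +16.5 mm from here.
- nogo_strip: Slotted strip of the rear (no-go) roller with all it carries. Origin: bench level, gauge x = 28, y = 0 mm; axes as the gauge's. The rear roller (6 mm radius, axis 13 mm towards +y) sits on a bracket clamped up to 12 mm either way along x, not measured. Its gap is 17.5 mm: the spigot stops 8 to 9 mm short of the roller in x, at gauge x = 7 to 32 mm. 3 to 5 N shows it; over 7 N wedges it.
- free_hole (a point): Centre of the floor of the free hole in the two-hole wooden stand (70 x 145 mm, fixed), 10 mm above the bench. The hole is 22.5 mm wide and 20 mm deep, with a small chamfer; the stand's top is 30 mm above the bench. This point's x runs across the row of holes; the other hole lies 72 mm away along +y.
- passed_spigot: A like spigot that has already passed, standing in the other hole of the two-hole stand. To be left alone. Origin: centre of its foot.
- wait_stand: One-hole wooden stand, fixed, 70 x 70 x 30 mm, the hole in its middle 22.5 mm wide and 20 mm deep. Origin: centre of the underside.
- register_cup_1: Grey lidded plastic cup, 67 mm wide and 65 mm tall, standing behind the gauge. To be left alone. Origin: centre of its underside.
There are look-alikes about, which are no part of the job. Leave any purple look-alike of the spigot alone.

How it is judged:
By the outcome, as a careful person would: the job done as asked, in the order asked, and still so for the second after the job is handed in, with the robot touching nothing.
It also fails if it takes over 64 s, if anything falls off the work surface, if the arm or the gripper's body presses on something with over 40 N, if the wrist force passes 120 N, or if a joint passes its speed limit or range.

## Working session

There is one attempt and no reset: what is moved stays moved. The work goes in short steps, Python scripts to look and compute and a tool call to move; the robot and the scene stay as the last step left them, time stands still between calls to the robot, and variables do not carry over. Pictures are saved under pics/ and viewed, and the job is handed in when it is done.

Besides the shell and the picture viewer there is one more tool, called after "Call:" as name(argument=value, ...) on one line, values as JSON. step_arm: Moves the arm, as the interface text tells. Its arguments: {"type":"object","properties":{"targets":{"type":"array","items":{"type":"number"}},"grip":{"type":"number"},"force":{"type":"number"}},"required":["targets"]}

```bash
ls; mkdir -p pics
cat > h.py <<'E'
import numpy as np, cv2
from station import monitor, imaging, ticket
def f(p): return 200/np.tan(np.radians(p['fov_y'])/2) if p['color'].shape[0]==400 else None
def at_z(p,uv,z):
    k=f(p); d=np.array([(uv[0]-p['cx'])/k,(uv[1]-p['cy'])/k,1.]); R=np.array(p['R']);t=np.array(p['t'])
    c=-R.T@t; r=R.T@d; s=(z-c[2])/r[2]; return c+s*r
def at_d(p,uv):
    k=f(p); u,v=int(round(uv[0])),int(round(uv[1])); w=p['depth'][max(0,v-1):v+2,max(0,u-1):u+2]; w=w[w>0]
    if len(w)==0: return None
    z=np.median(w); R=np.array(p['R']);t=np.array(p['t'])
    return R.T@(np.array([(uv[0]-p['cx'])/k*z,(uv[1]-p['cy'])/k*z,z])-t)
def proj(p,X):
    c=np.array(p['R'])@np.array(X)+np.array(p['t']); k=f(p); return np.array([c[0]/c[2]*k+p['cx'],c[1]/c[2]*k+p['cy']])
def save(p,n): cv2.imwrite('pics/'+n,p['color'][:,:,::-1])
def crop(p,n,u0,u1,v0,v1,s): cv2.imwrite('pics/'+n,cv2.resize(np.ascontiguousarray(p['color'][v0:v1,u0:u1,::-1]),None,fx=s,fy=s,interpolation=cv2.INTER_CUBIC))
E
python3 - <<'E'
from h import *
np.set_printoptions(precision=4,suppress=True)
print(monitor.get_obs())
Z=dict(spigot=.094-.084,gauge=0,go_gap=.029,nogo_strip=0,free_hole=.01,passed_spigot=.01,wait_stand=0,register_cup_1=0)
for c in ('top','side'):
    p=imaging.get_image(c); save(p,c+'0.png'); print(c,p['fov_y'],p['cx'],p['cy'],-np.array(p['R']).T@p['t'],p['R'])
    for n in Z:
        for w in ('mark_of','search_frame'):
            for r in getattr(imaging,w)(n,p)[:4]:
                print(n,w,np.array(r['uv']),round(r['score'],2),at_z(p,r['uv'],Z[n]),at_d(p,r['uv']))
E
```

```text
pics
{'t': 0.0, 'q': array([-1.39  ,  0.0534,  1.6143, -0.    ,  1.476 , -0.119 ]), 'dq': array([ 0.0003, -0.0018, -0.0006,  0.0004,  0.0002, -0.0018]), 'effort': array([  0.0005, -39.368 , -37.0178,  -0.    ,   0.0071,  -0.    ]), 'tool_pos': array([ 0.1845, -0.5965,  0.23  ]), 'tool_rot': array([-2.5271,  1.8639,  0.0024]), 'contact_force': array([-0.0364, -0.0806, -0.6543]), 'wrist_torque': array([-0.0278,  0.0093,  0.0458]), 'opening': 0.08537785757921151}
top 45.326232294588706 316.70258778643915 196.50818590238072 [ 0.3494 -0.0615  1.2149] [[-0.0094 -0.9999 -0.0039]
 [-0.982   0.01   -0.1885]
 [ 0.1885  0.002  -0.9821]]
spigot mark_of [438.4 215.9] 0.69 [ 0.5274 -0.3676  0.01  ] [ 0.5211 -0.3567  0.0527]
spigot mark_of [383.2 178.9] 0.6 [ 0.6251 -0.2309  0.01  ] [ 0.6217 -0.2288  0.0251]
spigot mark_of [405.8 212.2] 0.43 [ 0.5377 -0.2853  0.01  ] [ 0.5269 -0.2725  0.079 ]
spigot search_frame [407.2 207.8] 0.6 [ 0.549  -0.2893  0.01  ] [ 0.535  -0.2733  0.0949]
spigot search_frame [443.  214.8] 0.59 [ 0.5301 -0.3794  0.01  ] [ 0.5188 -0.3596  0.085 ]
gauge mark_of [294.8 221.2] 
[... 2067 characters left out ...]
ame [299.8 203. ] 0.85 [ 0.5297 -0.0397  0.029 ] [ 0.5307 -0.0265  0.0216]
free_hole mark_of [283.8 170.6] 0.61 [0.5031 0.183  0.01  ] [0.5017 0.1464 0.0269]
free_hole search_frame [288.1 165.2] 0.84 [0.5172 0.2188 0.01  ] [0.5157 0.1888 0.0234]
passed_spigot mark_of [288.6 159.3] 0.53 [0.5211 0.2615 0.01  ] [0.5189 0.2168 0.0292]
wait_stand mark_of [310.1 276. ] 0.86 [ 0.53   -0.2671  0.    ] [ 0.5189 -0.3683  0.0835]
wait_stand search_frame [319.4 271.1] 0.59 [ 0.549  -0.2546  0.    ] [ 0.5441 -0.2904  0.0289]
register_cup_1 mark_of [351.  174.1] 0.66 [0.6911 0.164  0.    ] [0.6861 0.1415 0.0108]
register_cup_1 search_frame [353.2 161.4] 0.9 [ 0.7148  0.2516 -0.    ] [0.6896 0.139  0.0498]
```

View pics/top0.png

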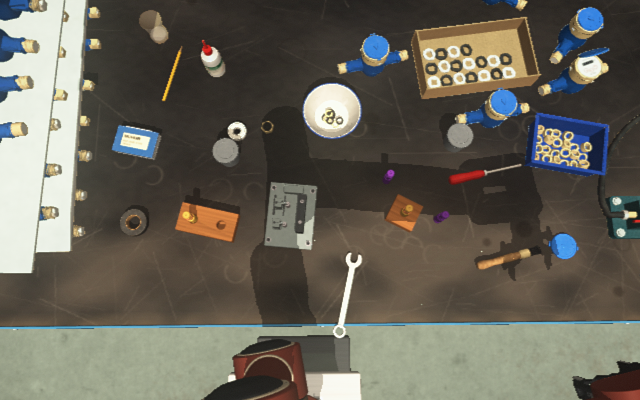

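View pics/side0.png

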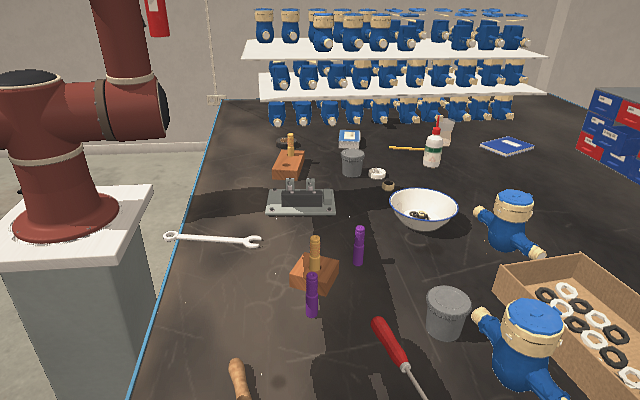

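Run:
```python
import cv2
a=cv2.imread('pics/top0.png'); b=cv2.imread('pics/side0.png')
cv2.imwrite('pics/c1.png',cv2.resize(a[165:255,240:340],None,fx=6,fy=6,interpolation=2))
cv2.imwrite('pics/c2.png',cv2.resize(a[165:245,370:470],None,fx=6,fy=6,interpolation=2))
cv2.imwrite('pics/c3.png',cv2.resize(b[220:330,260:390],None,fx=5,fy=5,interpolation=2))
cv2.imwrite('pics/c4.png',cv2.resize(b[120:230,240:370],None,fx=5,fy=5,interpolation=2))
```

```text
(no output)
```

View pics/c1.png

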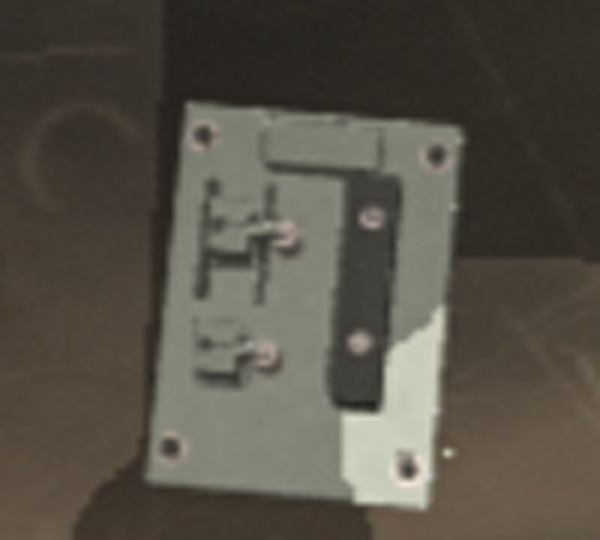

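View pics/c2.png

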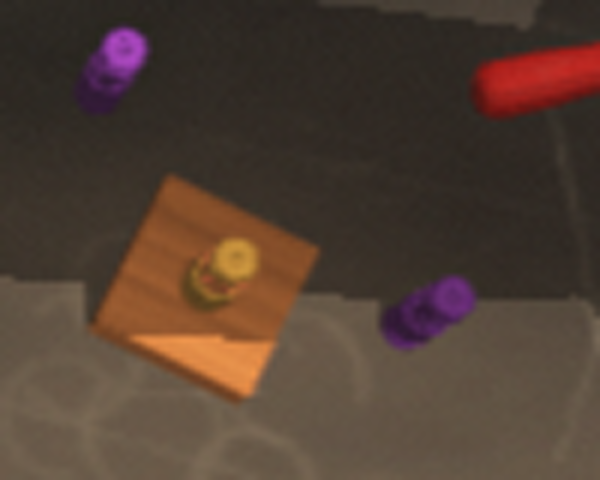

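View pics/c3.png

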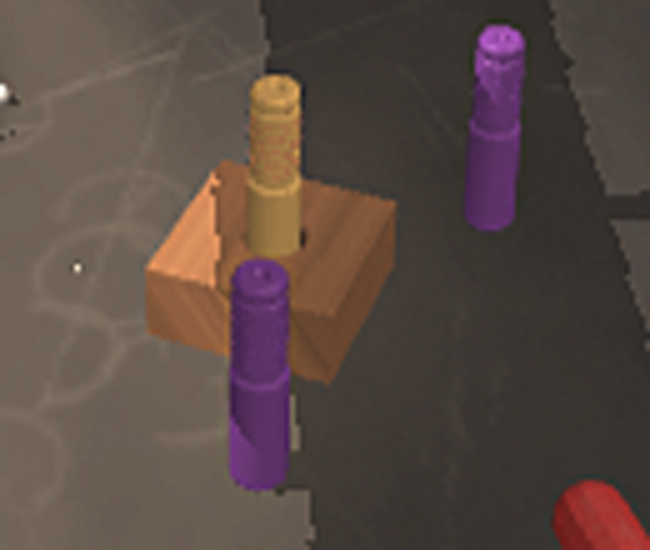

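View pics/c4.png

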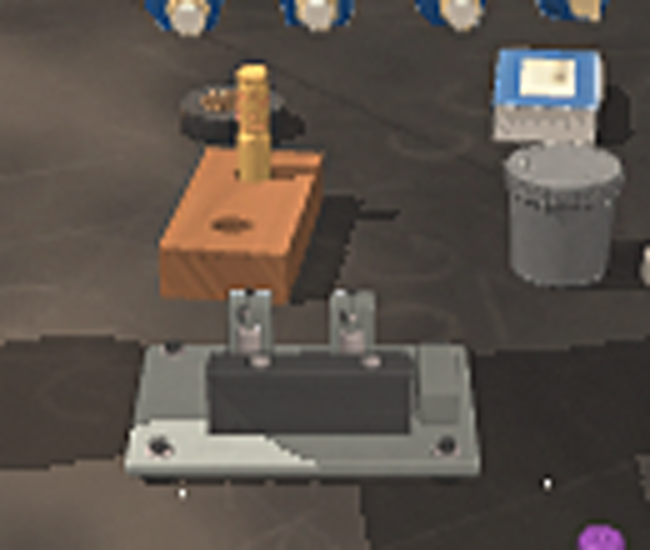

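The target is the brass spigot in the one-hole stand, its top at about (410,208) in the top view and (315,240) in the side view. Two purple look-alikes stand at (390,174) and (443,215) in the top view, and the passed brass spigot at (190,215) is in the two-hole stand. The crops confirm the colour and the stand. Next is fine measurement.

```bash
cat >> h.py <<'E'
def cloud(p):
    k=f(p); H,W=p['depth'].shape; u,v=np.meshgrid(np.arange(W),np.arange(H)); z=p['depth']
    c=np.stack([(u-p['cx'])/k*z,(v-p['cy'])/k*z,z],-1).reshape(-1,3)-np.array(p['t'])
    X=(c@np.array(p['R'])).reshape(H,W,3); X[z<=0]=np.nan; return X
def rect(X,lo,hi,z0,z1):
    m=(X[...,0]>lo[0])&(X[...,0]<hi[0])&(X[...,1]>lo[1])&(X[...,1]<hi[1])&(X[...,2]>z0)&(X[...,2]<z1)
    P=X[m]; return P
E
python3 - <<'E'
from h import *
np.set_printoptions(precision=4,suppress=True)
for c in ('top','side'):
    p=imaging.get_image(c); X=cloud(p); np.savez(c+'.npz',X=X,**{k:p[k] for k in('color','depth','fov_y','cx','cy','R','t')})
    def R(n,lo,hi,z0,z1):
        P=rect(X,lo,hi,z0,z1)
        if len(P)<5: print(c,n,len(P)); return
        r=cv2.minAreaRect((P[:,:2]*1000).astype(np.float32)); print(c,n,len(P),'rect',np.round(r[0],1),np.round(r[1],1),round(r[2],2),'z',np.median(P[:,2]).round(4),'mean',P[:,:2].mean(0),'rng',P.min(0)[:2],P.max(0)[:2])
    R('spig top',(.49,-.32),(.58,-.24),.088,.1)
    R('spig upper',(.49,-.32),(.58,-.24),.06,.1)
    R('passed top',(.47,.2),(.56,.3),.088,.1)
    R('plate',(.43,-.09),(.63,.09),.008,.016)
    R('plate+all',(.43,-.09),(.63,.09),.008,.06)
    R('anvil',(.43,-.055),(.63,-.004),.038,.048)
    R('brk',(.43,-.01),(.63,.08),.047,.058)
    R('stand1',(.46,-.34),(.6,-.2),.024,.036)
    R('stand2',(.43,.1),(.6,.3),.024,.036)
    R('hole',(.48,.14),(.54,.22),.002,.022)
E
```

```text
top spig top 43 rect [ 534.9 -276.8] [15. 16.] 44.43 z 0.0935 mean [ 0.5348 -0.2765] rng [ 0.5269 -0.2855] [ 0.5419 -0.2682]
top spig upper 64 rect [ 534.3 -276.5] [17.2 16.3] 64.41 z 0.0926 mean [ 0.5334 -0.275 ] rng [ 0.5255 -0.2855] [ 0.5419 -0.2681]
top passed top 46 rect [524.4 251.5] [15.8 17.2] 20.85 z 0.0939 mean [0.5246 0.2517] rng [0.516  0.2435] [0.5328 0.2602]
top plate 1969 rect [539.7   2.2] [131.2 179. ] 84.59 z 0.0122 mean [0.5247 0.0094] rng [ 0.4464 -0.0589] [0.6273 0.0749]
top plate+all 2938 rect [539.7   2.2] [131.2 179. ] 84.59 z 0.0137 mean [0.5305 0.0078] rng [ 0.4464 -0.0589] [0.6273 0.0749]
top anvil 262 rect [533.8 -17.1] [21.9 96.1] 84.61 z 0.0454 mean [ 0.533  -0.0173] rng [ 0.4855 -0.0324] [ 0.5813 -0.0049]
top brk 182 rect [529.6  18.7] [61.  77.5] 84.07 z 0.0519 mean [0.5316 0.0328] rng [ 0.4879 -0.0077] [0.5704 0.0513]
top stand1 680 rect [ 534.7 -276.8] [70.1 71.1] 62.52 z 0.0299 mean [ 0.5335 -0.276 ] rng [ 0.4876 -0.3227] [ 0.581  -0.2314]
top stand2 1466 rect [516.7 216.9] [145.9  70.4] 77.22 z 0.0301 mean [0.5155 0.2145] rng [0.4668 0.1387] [0.565
[... 661 characters left out ...]
4.4] [122.1 165. ] 83.97 z 0.0189 mean [ 0.5328 -0.013 ] rng [ 0.4488 -0.0608] [0.6207 0.0728]
side anvil 302 rect [535.4 -19.1] [27.  95.4] 86.5 z 0.0454 mean [ 0.5355 -0.0216] rng [ 0.4873 -0.0344] [ 0.5826 -0.0047]
side brk 106 rect [533.3  19.4] [58.4 71.4] 83.38 z 0.0514 mean [0.537  0.0327] rng [ 0.4998 -0.0094] [0.572  0.0514]
side stand1 817 rect [ 536.1 -277.7] [73.1 71.4] 62.31 z 0.0298 mean [ 0.536  -0.2824] rng [ 0.4896 -0.3253] [ 0.582  -0.2298]
side stand2 531 rect [518.1 214.4] [149.2  71.1] 77.23 z 0.0297 mean [0.5166 0.2048] rng [0.4701 0.1374] [0.5652 0.2943]
side hole 121 rect [503.5 157.3] [50.1 60.2] 26.36 z 0.0136 mean [0.5055 0.1472] rng [0.4801 0.14  ] [0.5373 0.1947]
```

```bash
cat >> h.py <<'E'
def load(c):
    d=np.load(c+'.npz'); return {k:d[k] for k in d.files}
def ortho(p,z,x0,x1,y0,y1,s):  # up=+x, left=+y ; s px per m
    H,W=int((x1-x0)*s),int((y1-y0)*s)
    pts=np.array([[x1,y1,z],[x1,y0,z],[x0,y0,z],[x0,y1,z]]); uv=np.array([proj(p,q) for q in pts],np.float32)
    M=cv2.getPerspectiveTransform(uv,np.array([[0,0],[W,0],[W,H],[0,H]],np.float32)-.5)
    return cv2.warpPerspective(np.ascontiguousarray(p['color'][:,:,::-1]),M,(W,H),flags=cv2.INTER_CUBIC)
def grid(im,x1,y1,s,step=.01):
    im=im.copy();H,W=im.shape[:2]
    k=0
    for a in np.arange(np.floor((x1-H/s)/step)*step,x1,step):
        r=int((x1-a)*s)
        if 0<=r<H: cv2.line(im,(0,r),(6,r),(0,255,255),1); cv2.putText(im,'%d'%round(a*1000),(8,r+4),0,.35,(0,255,255),1)
    for b in np.arange(np.floor((y1-W/s)/step)*step,y1,step):
        c=int((y1-b)*s)
        if 0<=c<W: cv2.line(im,(c,0),(c,6),(0,255,0),1); cv2.putText(im,'%d'%round(b*1000),(c-8,16),0,.35,(0,255,0),1)
    return im
E
python3 - <<'E'
from h import *
for c in ('top','side'):
    p=load(c)
    cv2.imwrite('pics/o_%s44.png'%c,grid(ortho(p,.044,.46,.6,-.05,.07,4200),.6,.07,4200))
    cv2.imwrite('pics/o_%s30.png'%c,grid(ortho(p,.030,.46,.56,.13,.29,4200),.56,.29,4200))
E
```

```text
(no output)
```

View pics/o_top44.png

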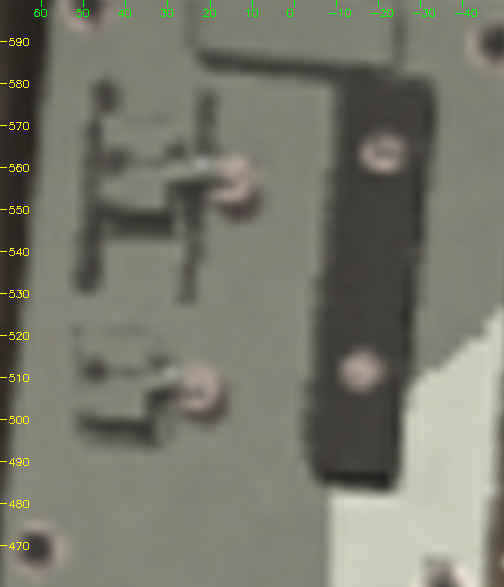

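View pics/o_side44.png

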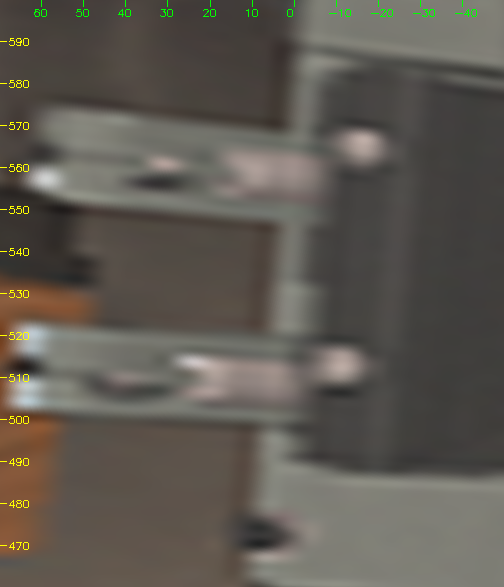

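View pics/o_top30.png

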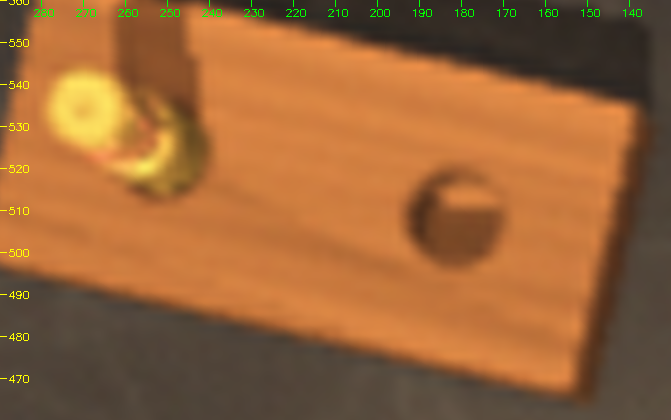

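View pics/o_side30.png

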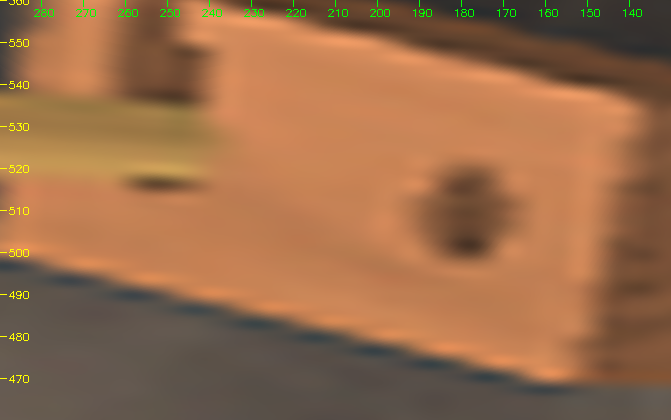

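Run:
```python
from h import *
s=4000
for c in ('top','side'):
    p=load(c); z=.044
    im=cv2.GaussianBlur(ortho(p,z,.46,.6,-.05,.07,s),(0,0),3).astype(float).sum(2)
    pts=[]
    for x in np.arange(.50,.575,.001):
        r=int((.6-x)*s); y0=-.0065-(x-.535)*.095
        a,b=int((.07-(y0+.007))*s),int((.07-(y0-.007))*s)
        g=np.diff(im[r,a:b]); i=np.argmin(g); 
        pts.append((x,.07-(a+i+1)/s,g[i]))
    pts=np.array(pts); 
    k=np.ones(len(pts),bool)
    for _ in range(5):
        q=np.polyfit(pts[k,0]-.535,pts[k,1],1); e=pts[:,1]-np.polyval(q,pts[:,0]-.535); k=abs(e)<max(.0006,2*np.std(e[k]))
    print(c,'face y at x=.535',q[1],'yaw',np.degrees(np.arctan(q[0])),k.sum(),np.std(e[k]))
    # plate corners via colour-independent depth: edges fit of plate outline
X=load('top')
```

```text
top face y at x=.535 -0.005903500505654125 yaw -5.800990032721668 60 0.00029876070164327806
side face y at x=.535 -0.002288061831331054 yaw -4.845678814570127 72 0.0014578035228619906
```

```bash
cat >> h.py <<'E'
from scipy.spatial.transform import Rotation as Ro
def tm():
    o=monitor.get_obs(); return o,Ro.from_rotvec(o['tool_rot']).as_matrix(),np.array(o['tool_pos'])
def to(target,jaw=None):
    o,R,t=tm(); d=R.T@(np.array(target)-t); a=np.degrees(np.arctan2(R[1,0],R[0,0]))
    print('pos',t.round(4),'jaw',a.round(2),'tz',R[:,2].round(4),'shift',d.round(4), 'F',np.round(o['contact_force'],2),'open',round(o['opening'],4),'t',o['t'])
    if jaw is not None:
        e=[((jaw+k)-a+180)%360-180 for k in(0,180)]; print('roll (rad, tool z down => -)',[round(-np.radians(x),4) for x in e],'q6',o['q'][5])
E
python3 -c "
from h import *
to([.5353,-.278,.16],-5.6)"
```

```text
pos [ 0.1846 -0.5971  0.2313] jaw -72.82 tz [-1.e-04 -0.e+00 -1.e+00] shift [-0.2013 -0.4293  0.0713] F [ 0.39 -0.04  0.46] open 0.0856 t 1.8
roll (rad, tool z down => -) [np.float64(-1.1732), np.float64(1.9684)] q6 -0.11901914412553301
```

Call:
step_arm(targets=[-0.017,-0.036,0.0,-0.1,-0.034,-0.072,0.0,-0.2,-0.05,-0.107,0,-0.3,-0.067,-0.143,0,-0.4,-0.084,-0.179,0,-0.5,-0.101,-0.215,0,-0.6,-0.117,-0.25,0.0,-0.7,-0.134,-0.286,0.01,-0.8,-0.151,-0.322,0.02,-0.9,-0.168,-0.358,0.035,-1.0,-0.185,-0.394,0.05,-1.1,-0.201,-0.429,0.07,-1.173], grip=0.05, force=60)

```text
t: 2.8
tool_pos: [0.5348, -0.2791, 0.1637]
tool_rot: [3.137, -0.146, 0.004]
contact_force: [-0.0, -0.7, -0.1]
opening: 0.0503
```

Call:
step_arm(targets=[0,0,0,0,0,0,0,0])

```text
t: 2.97
tool_pos: [0.5352, -0.277, 0.162]
tool_rot: [3.138, -0.141, -0.0]
contact_force: [-1.1, -0.2, 0.4]
opening: 0.0499
```

```bash
python3 -c "
from h import *
to([.5353,-.278,.058],-5.6)
for c in ('top','side'):
  p=imaging.get_image(c); crop(p,'g1'+c+'.png',*( (350,470,150,250) if c=='top' else (250,390,170,320)),5)"
```

```text
pos [ 0.5352 -0.277   0.162 ] jaw -5.14 tz [-0.e+00 -1.e-04 -1.e+00] shift [0.0002 0.001  0.104 ] F [-1.08 -0.16  0.36] open 0.0499 t 2.9667
roll (rad, tool z down => -) [np.float64(0.0081), np.float64(-3.1335)] q6 -0.5112858472247146
```

Call:
step_arm(targets=[0,0.001,0.03,0.008,0,0.001,0.06,0.008,0,0.001,0.085,0.008,0,0.001,0.103,0.008,0,0.001,0.103,0.008])

```text
t: 3.48
tool_pos: [0.5316, -0.2808, 0.0575]
tool_rot: [-3.136, 0.164, 0.005]
contact_force: [-0.8, 1.0, -0.4]
opening: 0.05
```

```bash
python3 -c "
from h import *
for i in range(4): to([.5353,-.278,.058],-5.6)
for c in ('top','side'):
  p=imaging.get_image(c); crop(p,'g1'+c+'.png',*( (350,470,150,250) if c=='top' else (250,390,170,320)),5); to([.5353,-.278,.058])"
```

```text
pos [ 0.5316 -0.2808  0.0575] jaw -5.98 tz [-0.003   0.0011 -1.    ] shift [ 0.0033 -0.0032 -0.0005] F [-0.8   0.97 -0.39] open 0.05 t 3.4833
roll (rad, tool z down => -) [np.float64(-0.0067), np.float64(3.1349)] q6 -0.504555531042797
pos [ 0.5316 -0.2808  0.0575] jaw -5.98 tz [-0.003   0.0011 -1.    ] shift [ 0.0033 -0.0032 -0.0005] F [-0.8   0.97 -0.39] open 0.05 t 3.4833
roll (rad, tool z down => -) [np.float64(-0.0067), np.float64(3.1349)] q6 -0.504555531042797
pos [ 0.5316 -0.2808  0.0575] jaw -5.98 tz [-0.003   0.0011 -1.    ] shift [ 0.0033 -0.0032 -0.0005] F [-0.8   0.97 -0.39] open 0.05 t 3.4833
roll (rad, tool z down => -) [np.float64(-0.0067), np.float64(3.1349)] q6 -0.504555531042797
pos [ 0.5316 -0.2808  0.0575] jaw -5.98 tz [-0.003   0.0011 -1.    ] shift [ 0.0033 -0.0032 -0.0005] F [-0.8   0.97 -0.39] open 0.05 t 3.4833
roll (rad, tool z down => -) [np.float64(-0.0067), np.float64(3.1349)] q6 -0.504555531042797
pos [ 0.533  -0.2815  0.06  ] jaw -5.96 tz [-1.e-04 -8.e-04 -1.e+00] shift [ 0.0019 -0.0037  0.002 ] F [-0.46 -0.47  0.77] open 0.0501 t 3.5333
pos [ 0.5345 -0.2822  0.062 ] jaw -5.93 tz [ 0.003  -0.0029 -1.    ] shift [ 0.0004 -0.0042  0.004 ] F [0.6  0.66 0.67] open 0.0501 t 3.5833
```

View pics/g1side.png

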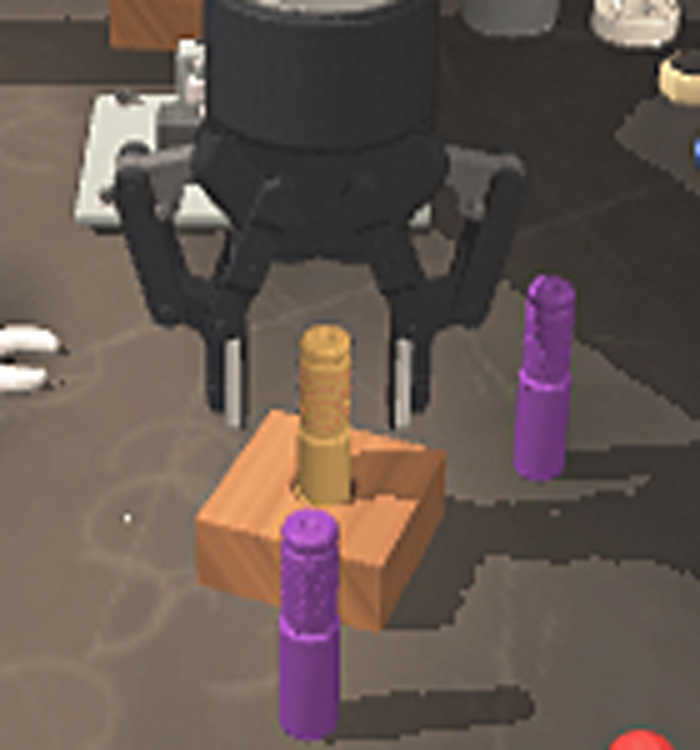

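```bash
python3 -c "
from h import *
for i in range(5):
  imaging.get_image('top'); to([.5353,-.278,.058])"
```

```text
pos [ 0.5355 -0.2825  0.0633] jaw -5.91 tz [ 0.0051 -0.0043 -1.    ] shift [-0.0007 -0.0045  0.0053] F [0.3  0.11 0.59] open 0.0503 t 3.6333
pos [ 0.536  -0.2826  0.064 ] jaw -5.89 tz [ 0.0062 -0.005  -1.    ] shift [-0.0012 -0.0045  0.006 ] F [0.31 0.43 0.46] open 0.0502 t 3.6833
pos [ 0.5362 -0.2824  0.0641] jaw -5.87 tz [ 0.0065 -0.0052 -1.    ] shift [-0.0014 -0.0043  0.0061] F [-0.27 -0.59  0.54] open 0.05 t 3.7333
pos [ 0.5362 -0.2822  0.0639] jaw -5.85 tz [ 0.0062 -0.005  -1.    ] shift [-0.0014 -0.0041  0.0058] F [-0.41 -0.66  0.58] open 0.0499 t 3.7833
pos [ 0.5361 -0.2819  0.0635] jaw -5.84 tz [ 0.0058 -0.0046 -1.    ] shift [-0.0012 -0.0038  0.0055] F [-1.29  0.19 -0.94] open 0.0501 t 3.8333
```

```bash
python3 -c "
from h import *
for i in range(8):
  imaging.get_image('top'); to([.5353,-.278,.058])"
```

```text
pos [ 0.5358 -0.2816  0.0631] jaw -5.82 tz [ 0.0052 -0.0043 -1.    ] shift [-0.0009 -0.0036  0.0051] F [-0.21 -0.25  0.04] open 0.0501 t 3.8833
pos [ 0.5357 -0.2814  0.0627] jaw -5.81 tz [ 0.0046 -0.0038 -1.    ] shift [-0.0007 -0.0033  0.0046] F [-0.14 -0.43  0.03] open 0.0499 t 3.9333
pos [ 0.5355 -0.2811  0.0623] jaw -5.81 tz [ 0.0041 -0.0034 -1.    ] shift [-0.0005 -0.0031  0.0043] F [ 0.09 -0.27 -0.34] open 0.0499 t 3.9833
pos [ 0.5353 -0.281   0.0619] jaw -5.8 tz [ 0.0036 -0.0031 -1.    ] shift [-0.0003 -0.003   0.0039] F [ 0.25  0.14 -0.48] open 0.05 t 4.0333
pos [ 0.5352 -0.2809  0.0617] jaw -5.8 tz [ 0.0032 -0.0029 -1.    ] shift [-0.0002 -0.0029  0.0037] F [0.13 0.85 0.66] open 0.05 t 4.0833
pos [ 0.5351 -0.2808  0.0615] jaw -5.8 tz [ 0.003  -0.0026 -1.    ] shift [-0.0001 -0.0028  0.0035] F [-0.31  0.28  0.12] open 0.0498 t 4.1333
pos [ 0.535  -0.2807  0.0613] jaw -5.8 tz [ 0.0027 -0.0025 -1.    ] shift [ 0.     -0.0028  0.0033] F [-0.15 -0.36  0.33] open 0.0502 t 4.1833
pos [ 0.535  -0.2807  0.0612] jaw -5.8 tz [ 0.0026 -0.0024 -1.    ] shift [ 0.     -0.0027  0.0032] F [ 0.39 -0.89 -0.02] open 0.0499 t 4.2333
```

Call:
step_arm(targets=[0,-0.0013,0.0015,0,0,-0.0027,0.003,0,0,-0.0027,0.003,0,0,-0.0027,0.003,0,0,-0.0027,0.003,0,0,-0.0027,0.003,0])

```text
t: 4.73
tool_pos: [0.5353, -0.2781, 0.0582]
tool_rot: [3.135, -0.159, 0.004]
contact_force: [-0.1, 0.2, 0.3]
opening: 0.0501
```

```bash
python3 -c "
from h import *
to([.5353,-.278,.058])
for i in range(2):
  p=imaging.get_image('side'); to([.5353,-.278,.058])
crop(p,'g2side.png',250,390,170,320,5)
p=imaging.get_image('top');crop(p,'g2top.png',350,470,150,250,6)"
```

```text
pos [ 0.5353 -0.2781  0.0582] jaw -5.8 tz [ 0.0027 -0.0024 -1.    ] shift [-0.     -0.0001  0.0002] F [-0.11  0.24  0.26] open 0.0501 t 4.7333
pos [ 0.5353 -0.2781  0.0583] jaw -5.8 tz [ 0.0027 -0.0025 -1.    ] shift [-0.     -0.0001  0.0003] F [ 0.28  0.32 -0.67] open 0.0502 t 4.7833
pos [ 0.5353 -0.2781  0.0583] jaw -5.81 tz [ 0.0028 -0.0025 -1.    ] shift [-0.     -0.0001  0.0003] F [-0.47 -0.26 -0.76] open 0.0503 t 4.8333
```

View pics/g2top.png

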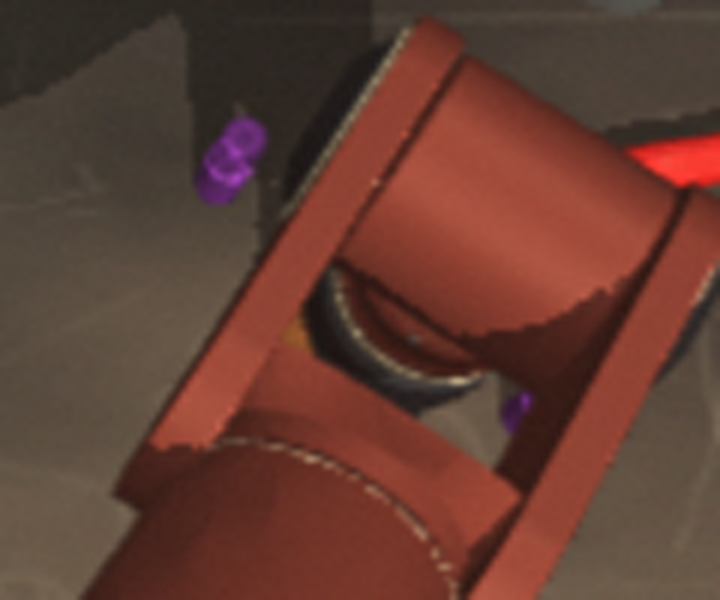

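Call:
step_arm(targets=[0,0,0,0,0,0,0,0,0,0,0,0,0,0,0,0,0,0,0,0,0,0,0,0], grip=0.0, force=80)

```text
t: 5.38
tool_pos: [0.5355, -0.2783, 0.0585]
tool_rot: [3.135, -0.159, 0.005]
contact_force: [0.8, 0.8, 1.5]
opening: 0.016
```

```bash
python3 -c "
from h import *
p=imaging.get_image('side'); to([.5353,-.278,.140])
crop(p,'g3side.png',250,390,170,320,5)"
```

```text
pos [ 0.5355 -0.2782  0.0586] jaw -5.8 tz [ 0.0033 -0.0028 -1.    ] shift [ 0.      0.     -0.0814] F [0.19 0.4  1.71] open 0.0161 t 5.4333
```

View pics/g3side.png

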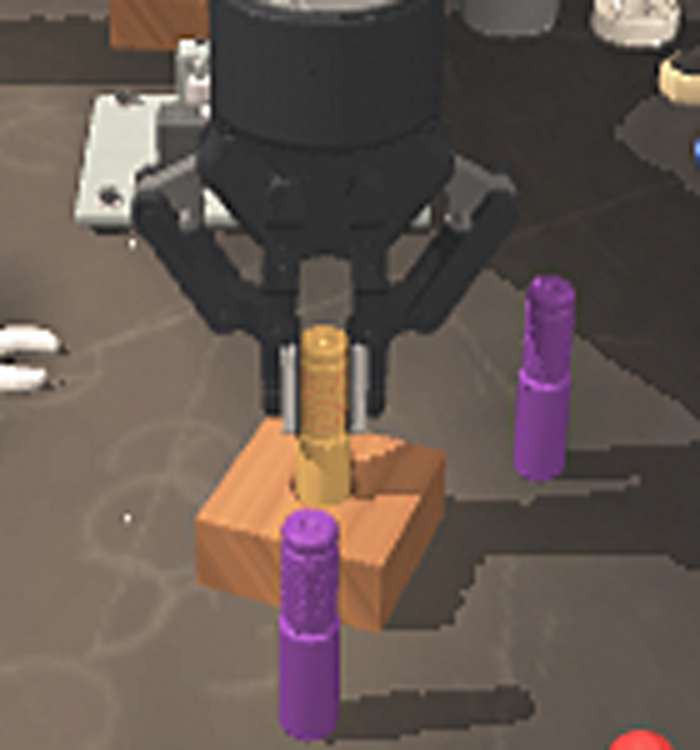

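Call:
step_arm(targets=[0,0,-0.005,0,0,0,-0.015,0,0,0,-0.03,0,0,0,-0.05,0,0,0,-0.07,0,0,0,-0.08,0,0,0,-0.08,0,0,0,-0.08,0])

```text
t: 6.1
tool_pos: [0.5354, -0.2781, 0.139]
tool_rot: [3.134, -0.159, 0.007]
contact_force: [-0.9, -0.1, -2.2]
opening: 0.0164
```

```bash
python3 -c "
from h import *
p=imaging.get_image('side'); to([.4643,.009,.14],-5.6)
crop(p,'g4side.png',240,400,130,300,4)"
```

```text
pos [ 0.5347 -0.2776  0.1377] jaw -5.8 tz [ 0.002 -0.002 -1.   ] shift [-0.099  -0.2781 -0.0031] F [-0.09 -0.   -3.3 ] open 0.0161 t 6.15
roll (rad, tool z down => -) [np.float64(-0.0036), np.float64(3.138)] q6 -0.5007119342270223
```

View pics/g4side.png

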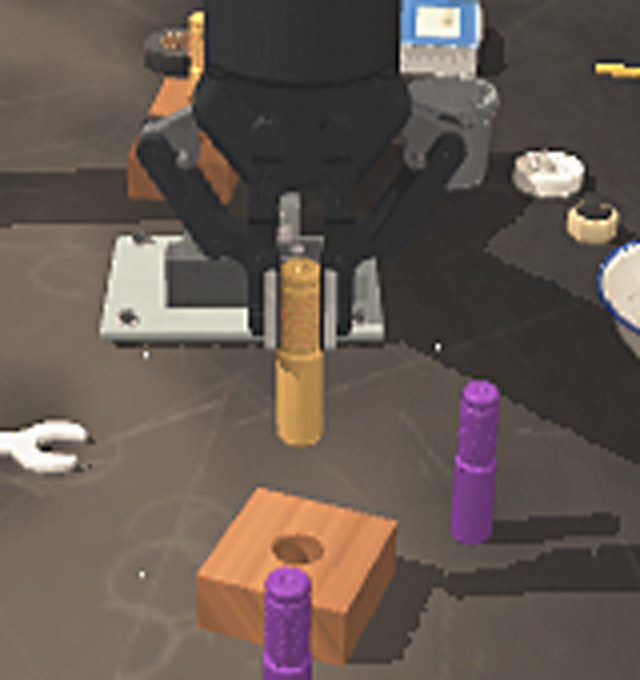

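Call:
step_arm(targets=[-0.005,-0.014,0,0,-0.015,-0.042,0,0,-0.027,-0.076,0,0,-0.04,-0.112,0,0,-0.053,-0.15,0,0,-0.066,-0.186,0,0,-0.079,-0.222,0,0,-0.089,-0.25,0,0,-0.095,-0.267,0,0,-0.099,-0.278,0,0,-0.099,-0.278,0,0,-0.099,-0.278,0,0])

```text
t: 7.15
tool_pos: [0.4637, 0.0092, 0.1361]
tool_rot: [3.135, -0.157, 0.001]
contact_force: [0.6, 0.0, -1.8]
opening: 0.0157
```

Call:
step_arm(targets=[0,0,0,0,0,0,0,0,0,0,0,0])

```text
t: 7.4
tool_pos: [0.4639, 0.0083, 0.1359]
tool_rot: [3.135, -0.16, 0.001]
contact_force: [0.1, 0.1, -2.5]
opening: 0.0159
```

```bash
python3 -c "
from h import *
p=imaging.get_image('side'); to([.4643,.009,.0665],-5.6)
crop(p,'g5side.png',220,380,110,240,5)"
```

```text
pos [0.4639 0.0084 0.136 ] jaw -5.83 tz [ 4.0e-04 -2.4e-03 -1.0e+00] shift [ 0.0003 -0.0008  0.0695] F [ 1.07  0.1  -2.41] open 0.0161 t 7.45
roll (rad, tool z down => -) [np.float64(-0.004), np.float64(3.1376)] q6 -0.03891918165153346
```

View pics/g5side.png

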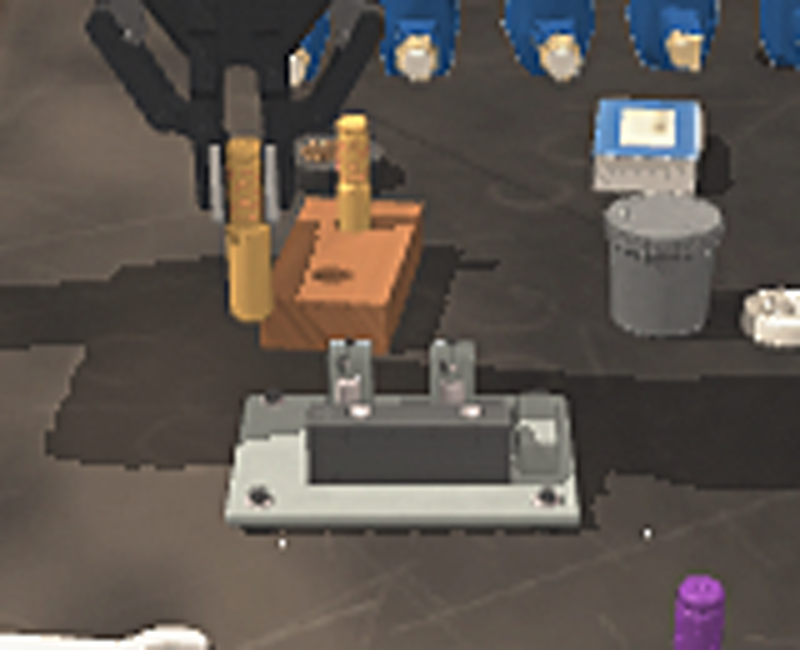

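Call:
step_arm(targets=[0,-0.001,0.005,-0.004,0,-0.001,0.017,-0.004,0,-0.001,0.032,-0.004,0,-0.001,0.047,-0.004,0,-0.001,0.06,-0.004,0,-0.001,0.067,-0.004,0,-0.001,0.0695,-0.004,0,-0.001,0.0695,-0.004,0,-0.001,0.0695,-0.004,0,-0.001,0.0695,-0.004])

```text
t: 8.28
tool_pos: [0.4648, 0.0091, 0.0674]
tool_rot: [3.135, -0.153, 0.004]
contact_force: [0.5, 0.0, -2.5]
opening: 0.0158
```

```bash
python3 -c "
from h import *
p=imaging.get_image('side'); to([.4643,.009,.0665],-5.6)
crop(p,'g6side.png',240,360,130,240,6)
p=imaging.get_image('top'); crop(p,'g6top.png',240,340,165,265,6); to([.4643,.009,.0665],-5.6)"
```

```text
pos [0.4648 0.0091 0.0675] jaw -5.59 tz [ 0.0023 -0.0027 -1.    ] shift [-0.0005  0.0001  0.001 ] F [-1.02 -0.31 -2.02] open 0.016 t 8.3333
roll (rad, tool z down => -) [np.float64(0.0001), np.float64(-3.1415)] q6 -0.04076053242344337
pos [0.4648 0.0091 0.0674] jaw -5.59 tz [ 0.0022 -0.0027 -1.    ] shift [-0.0004  0.0001  0.0009] F [-0.36 -0.07 -2.24] open 0.0158 t 8.3833
roll (rad, tool z down => -) [np.float64(0.0001), np.float64(-3.1415)] q6 -0.0407623681822842
```

View pics/g6side.png

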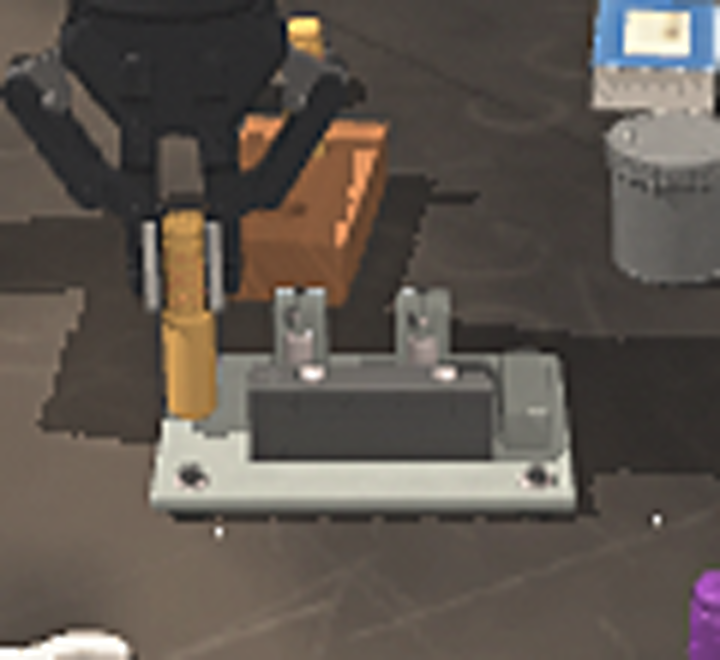

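View pics/g6top.png

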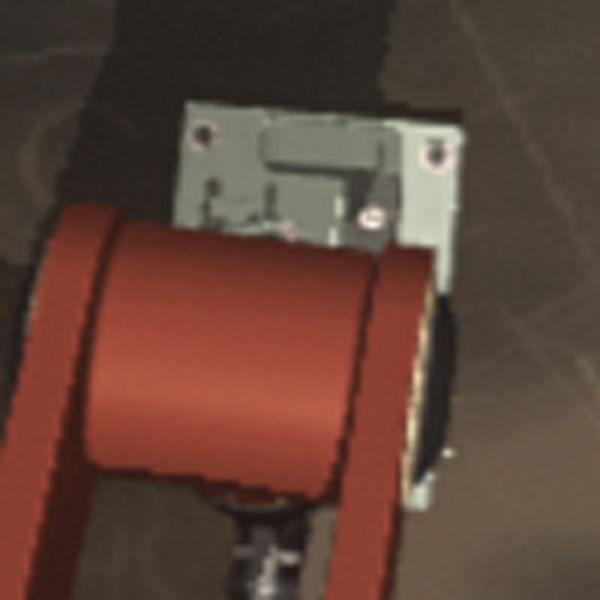

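Call:
step_arm(targets=[0.004,0,0.001,0,0.009,0,0.001,0,0.014,0,0.001,0,0.018,0,0.001,0,0.018,0,0.001,0,0.018,0,0.001,0,0.018,0,0.001,0])

```text
t: 8.97
tool_pos: [0.4825, 0.0074, 0.0663]
tool_rot: [3.135, -0.153, 0.003]
contact_force: [-0.5, 0.4, -1.4]
opening: 0.016
```

```bash
cat >> h.py <<'E'
def G(O=(.526,.003),yaw=-5.6):
    o,R,t=tm(); a=np.radians(yaw); d=t[:2]-np.array(O); F=np.array(o['contact_force']); r=np.array([[np.cos(a),np.sin(a)],[-np.sin(a),np.cos(a)]])
    g=r@d; fg=r@F[:2]; print('t %.2f gauge xy mm %s z %.4f Fg %s Fz %.1f tilt %s jaw %.2f tq %s'%(o['t'],(g*1000).round(2),t[2],fg.round(2),F[2],(R[:,2]*1000).round(1)[:2],np.degrees(np.arctan2(R[1,0],R[0,0])),np.round(o['wrist_torque'],2)))
E
python3 -c "
from h import *
G();p=imaging.get_image('side');G()"
```

```text
t 8.97 gauge xy mm [-43.69   0.09] z 0.0663 Fg [-0.49  0.31] Fz -1.4 tilt [ 1.6 -2.6] jaw -5.59 tq [-0.02  0.01 -0.03]
t 9.02 gauge xy mm [-43.76   0.09] z 0.0663 Fg [0.08 0.17] Fz -2.1 tilt [ 1.7 -2.7] jaw -5.59 tq [ 0.06 -0.03  0.01]
```

Call:
step_arm(targets=[0.002,0,0,0,0.004,0,0,0,0.004,0,0,0])

```text
t: 9.27
tool_pos: [0.4868, 0.0069, 0.0664]
tool_rot: [3.135, -0.153, 0.004]
contact_force: [0.4, -0.6, -1.1]
opening: 0.0164
```

Call:
step_arm(targets=[0.002,0,0,0,0.004,0,0,0,0.004,0,0,0])

```text
t: 9.52
tool_pos: [0.4912, 0.0065, 0.0665]
tool_rot: [3.135, -0.153, 0.004]
contact_force: [0.4, -0.5, -1.3]
opening: 0.0161
```

```bash
python3 -c "
from h import *
G();p=imaging.get_image('side');G()"
```

```text
t 9.52 gauge xy mm [-35.03   0.11] z 0.0665 Fg [ 0.43 -0.5 ] Fz -1.3 tilt [ 2.5 -2.6] jaw -5.60 tq [ 0.02  0.04 -0.06]
t 9.57 gauge xy mm [-35.19   0.1 ] z 0.0665 Fg [0.26 0.02] Fz -2.4 tilt [ 2.3 -2.6] jaw -5.59 tq [0.01 0.02 0.04]
```

Call:
step_arm(targets=[0.0015,0,0,0,0.003,0,0,0,0.003,0,0,0])

```text
t: 9.82
tool_pos: [0.4939, 0.0066, 0.0663]
tool_rot: [3.136, -0.154, 0.003]
contact_force: [-0.5, 2.6, -2.9]
opening: 0.0161
```

Call:
step_arm(targets=[0.0015,0,0,0,0.002,0,0,0,0.002,0,0,0])

```text
t: 10.07
tool_pos: [0.496, 0.0065, 0.0662]
tool_rot: [3.137, -0.154, 0.003]
contact_force: [-0.4, 2.1, -2.8]
opening: 0.0164
```

```bash
python3 -c "
from h import *
G();p=imaging.get_image('side');G();crop(p,'g7side.png',250,350,150,230,8)"
```

```text
t 10.07 gauge xy mm [-30.19   0.59] z 0.0662 Fg [-0.56  2.05] Fz -2.8 tilt [ 1.8 -1.4] jaw -5.61 tq [0.28 0.   0.03]
t 10.12 gauge xy mm [-30.2    0.57] z 0.0663 Fg [0.15 1.49] Fz -2.3 tilt [ 1.9 -1.4] jaw -5.61 tq [0.39 0.02 0.01]
```

View pics/g7side.png

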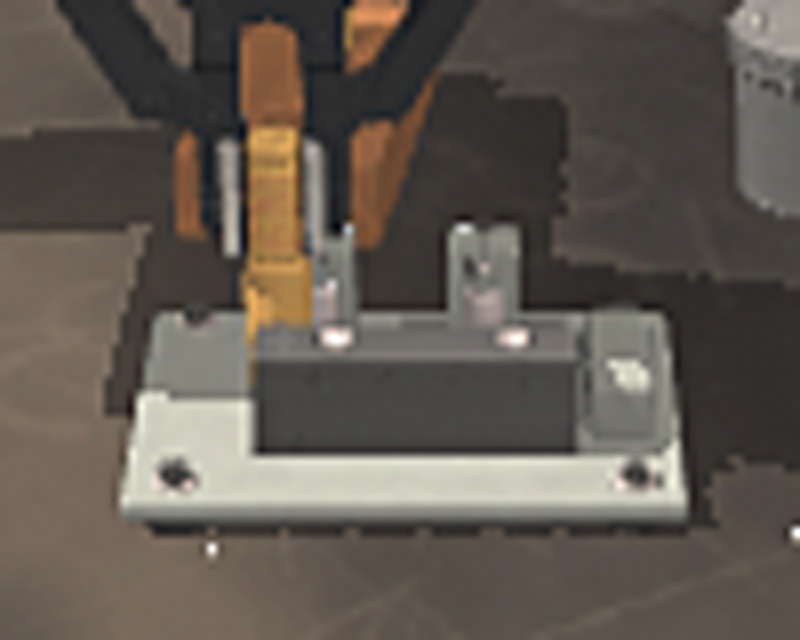

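Call:
step_arm(targets=[0,-0.0006,0,0,0,-0.0012,0,0,0,-0.0012,0,0,0,-0.0012,0,0])

```text
t: 10.45
tool_pos: [0.4963, 0.0075, 0.0664]
tool_rot: [3.136, -0.153, 0.004]
contact_force: [0.8, 0.0, -2.1]
opening: 0.0161
```

```bash
sed -i 's/O=(.526,.003)/O=(.526,.0046)/' h.py; python3 -c "
from h import *
G();p=imaging.get_image('side');G()"
```

```text
t 10.45 gauge xy mm [-2.985e+01  1.000e-02] z 0.0664 Fg [0.77 0.1 ] Fz -2.1 tilt [ 2.4 -1.9] jaw -5.60 tq [ 0.03  0.01 -0.03]
t 10.50 gauge xy mm [-29.92   0.05] z 0.0664 Fg [-0.22 -1.06] Fz -2.4 tilt [ 2.2 -1.8] jaw -5.60 tq [-0.02  0.02  0.01]
```

Free again. I'll advance in small steps.

Call:
step_arm(targets=[0.0015,0,0,0,0.003,0,0,0,0.003,0,0,0])

```text
t: 10.75
tool_pos: [0.4996, 0.0071, 0.0666]
tool_rot: [3.136, -0.153, 0.004]
contact_force: [0.3, 0.5, -2.0]
opening: 0.0164
```

```bash
python3 -c "
from h import *
G();p=imaging.get_image('side');G()"
```

```text
t 10.75 gauge xy mm [-26.48  -0.06] z 0.0666 Fg [0.26 0.57] Fz -2.0 tilt [ 2.8 -2. ] jaw -5.60 tq [0.05 0.   0.02]
t 10.80 gauge xy mm [-26.64  -0.03] z 0.0665 Fg [-0.02  0.26] Fz -1.5 tilt [ 2.5 -1.9] jaw -5.61 tq [-0.01  0.04 -0.05]
```

Call:
step_arm(targets=[0.0015,0,0,0,0.003,0,0,0,0.003,0,0,0])

```text
t: 11.05
tool_pos: [0.5028, 0.0068, 0.0666]
tool_rot: [3.136, -0.154, 0.005]
contact_force: [0.1, 0.8, -2.2]
opening: 0.0162
```

```bash
python3 -c "
from h import *
G();p=imaging.get_image('side');G()"
```

```text
t 11.05 gauge xy mm [-23.29  -0.07] z 0.0666 Fg [0.01 0.85] Fz -2.2 tilt [ 2.8 -2. ] jaw -5.61 tq [ 0.02 -0.   -0.  ]
t 11.10 gauge xy mm [-23.47  -0.04] z 0.0665 Fg [ 0.16 -0.12] Fz -0.6 tilt [ 2.6 -1.9] jaw -5.61 tq [ 0.02 -0.05 -0.05]
```

Call:
step_arm(targets=[0.0015,0,0,0,0.003,0,0,0,0.0045,0,0,0,0.005,0,0,0,0.005,0,0,0])

```text
t: 11.52
tool_pos: [0.5078, 0.0063, 0.0666]
tool_rot: [3.136, -0.154, 0.004]
contact_force: [0.1, 0.4, -1.5]
opening: 0.0162
```

```bash
python3 -c "
from h import *
G();p=imaging.get_image('side');G();crop(p,'g8side.png',250,350,150,230,8)"
```

```text
t 11.52 gauge xy mm [-18.28  -0.06] z 0.0666 Fg [0.01 0.43] Fz -1.5 tilt [ 2.6 -1.9] jaw -5.61 tq [ 0.   -0.02 -0.06]
t 11.57 gauge xy mm [-18.35  -0.05] z 0.0666 Fg [ 1.24 -1.03] Fz -1.1 tilt [ 2.6 -1.9] jaw -5.61 tq [ 0.01 -0.03 -0.06]
```

View pics/g8side.png

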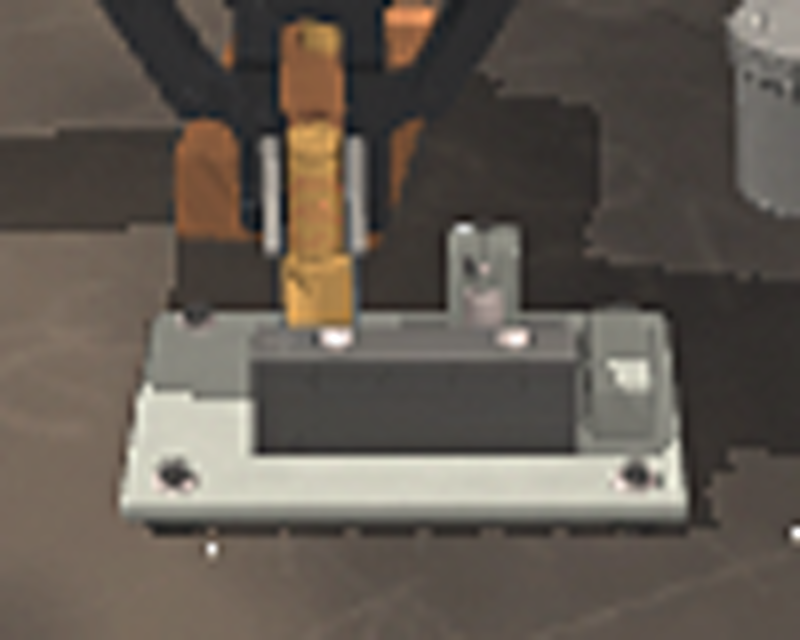

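Call:
step_arm(targets=[0.002,0,0,0,0.004,0,0,0,0.006,0,0,0,0.008,0,0,0,0.01,0,0,0,0.011,0,0,0,0.011,0,0,0])

```text
t: 12.15
tool_pos: [0.5189, 0.0052, 0.0667]
tool_rot: [3.136, -0.154, 0.004]
contact_force: [0.6, -0.1, -2.4]
opening: 0.0161
```

```bash
python3 -c "
from h import *
G();p=imaging.get_image('side');G()"
```

```text
t 12.15 gauge xy mm [-7.09 -0.07] z 0.0667 Fg [ 0.62 -0.04] Fz -2.4 tilt [ 2.7 -1.9] jaw -5.61 tq [-0.02  0.03 -0.07]
t 12.20 gauge xy mm [-7.31 -0.04] z 0.0666 Fg [-0.19 -0.  ] Fz -1.1 tilt [ 2.4 -1.9] jaw -5.61 tq [-0.02  0.01  0.04]
```

Call:
step_arm(targets=[0.002,0,0,0,0.004,0,0,0,0.006,0,0,0,0.008,0,0,0,0.0105,0,0,0,0.0105,0,0,0,0.0105,0,0,0])

```text
t: 12.78
tool_pos: [0.5294, 0.0042, 0.0666]
tool_rot: [3.136, -0.154, 0.004]
contact_force: [0.2, -0.2, -2.4]
opening: 0.0159
```

Call:
step_arm(targets=[0.001,0,0,0,0.002,0,0,0,0.003,0,0,0,0.004,0,0,0])

```text
t: 13.12
tool_pos: [0.5334, 0.0038, 0.0667]
tool_rot: [3.136, -0.154, 0.004]
contact_force: [0.1, 0.5, -1.9]
opening: 0.0159
```

```bash
python3 -c "
from h import *
G();p=imaging.get_image('side');G();crop(p,'g9side.png',250,350,150,230,8)"
```

```text
t 13.12 gauge xy mm [ 7.47 -0.07] z 0.0667 Fg [0.   0.49] Fz -1.9 tilt [ 2.5 -1.9] jaw -5.61 tq [0.02 0.03 0.01]
t 13.17 gauge xy mm [ 7.63 -0.09] z 0.0667 Fg [-0.44  0.01] Fz -1.9 tilt [ 2.6 -2. ] jaw -5.61 tq [-0.03 -0.03 -0.02]
```

View pics/g9side.png

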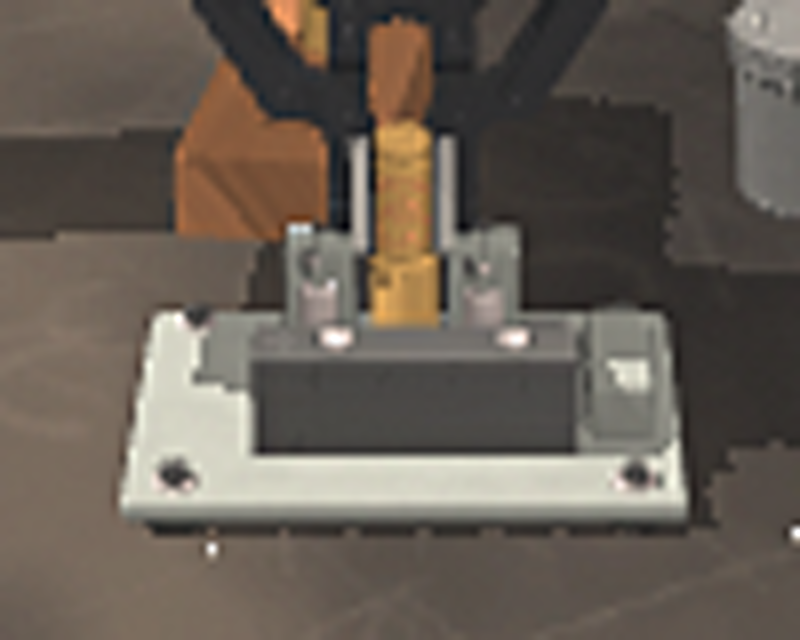

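Call:
step_arm(targets=[0.0015,0,0,0,0.003,0,0,0,0.0045,0,0,0,0.006,0,0,0,0.006,0,0,0])

```text
t: 13.58
tool_pos: [0.5399, 0.0031, 0.0668]
tool_rot: [3.136, -0.154, 0.005]
contact_force: [0.0, -0.8, -2.5]
opening: 0.0157
```

Call:
step_arm(targets=[0.001,0,0,0,0.002,0,0,0,0.002,0,0,0])

```text
t: 13.83
tool_pos: [0.5421, 0.0029, 0.0669]
tool_rot: [3.136, -0.154, 0.005]
contact_force: [0.4, 0.6, -2.3]
opening: 0.0159
```

```bash
python3 -c "
from h import *
G();p=imaging.get_image('side');G();crop(p,'g10side.png',250,350,150,230,8)"
```

```text
t 13.83 gauge xy mm [16.21 -0.13] z 0.0669 Fg [0.31 0.64] Fz -2.3 tilt [ 3.2 -2. ] jaw -5.61 tq [-0.04  0.03 -0.03]
t 13.88 gauge xy mm [16.08 -0.09] z 0.0669 Fg [0.1  0.07] Fz -2.0 tilt [ 3.  -1.9] jaw -5.61 tq [ 0.01 -0.06 -0.01]
```

View pics/g10side.png

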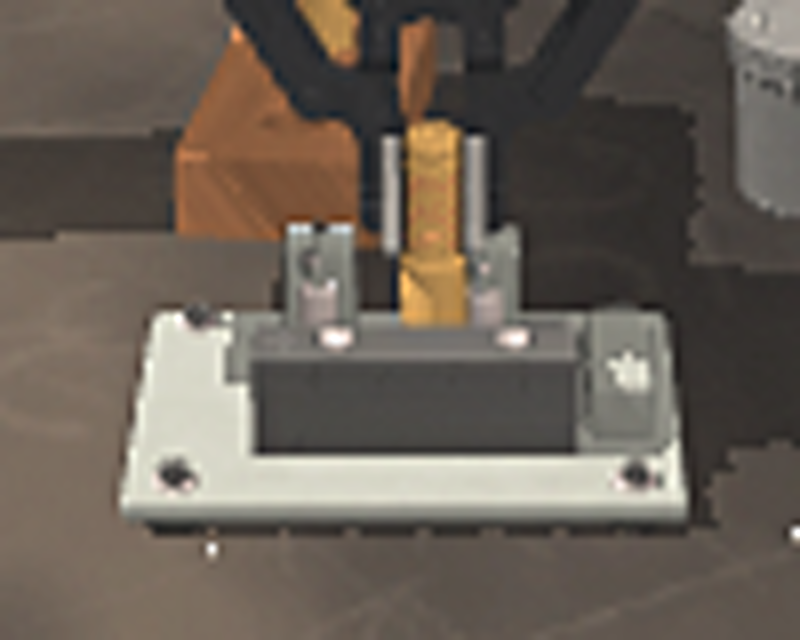

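Call:
step_arm(targets=[0.001,0,0,0,0.002,0,0,0,0.003,0,0,0,0.003,0,0,0])

```text
t: 14.22
tool_pos: [0.5452, 0.0026, 0.0669]
tool_rot: [3.136, -0.154, 0.005]
contact_force: [0.2, 0.5, -1.1]
opening: 0.0164
```

```bash
python3 -c "
from h import *
G();p=imaging.get_image('side');G()"
```

```text
t 14.22 gauge xy mm [19.33 -0.12] z 0.0669 Fg [0.14 0.53] Fz -1.1 tilt [ 3.3 -2. ] jaw -5.61 tq [ 0.06 -0.03  0.01]
t 14.27 gauge xy mm [19.21 -0.13] z 0.0669 Fg [0.46 1.37] Fz -2.0 tilt [ 3.1 -2. ] jaw -5.61 tq [ 0.    0.04 -0.03]
```

Call:
step_arm(targets=[0.0005,0,0,0,0.001,0,0,0,0.001,0,0,0])

```text
t: 14.52
tool_pos: [0.5462, 0.0025, 0.0669]
tool_rot: [3.136, -0.154, 0.005]
contact_force: [0.9, 0.1, -2.5]
opening: 0.0158
```

```bash
python3 -c "
from h import *
G();p=imaging.get_image('side');G()"
```

```text
t 14.52 gauge xy mm [20.31 -0.1 ] z 0.0669 Fg [0.85 0.16] Fz -2.5 tilt [ 3.2 -2. ] jaw -5.61 tq [ 0.02 -0.03 -0.02]
t 14.57 gauge xy mm [20.25 -0.13] z 0.0669 Fg [-0.34  0.63] Fz -2.0 tilt [ 3.1 -2. ] jaw -5.61 tq [ 0.02 -0.03 -0.01]
```

Call:
step_arm(targets=[0.0005,0,0,0,0.001,0,0,0,0.001,0,0,0])

```text
t: 14.82
tool_pos: [0.5472, 0.0024, 0.067]
tool_rot: [3.136, -0.154, 0.005]
contact_force: [0.2, -0.2, -2.3]
opening: 0.0161
```

Call:
step_arm(targets=[0.0005,0,0,0,0.001,0,0,0,0.001,0,0,0])

```text
t: 15.07
tool_pos: [0.5479, 0.0022, 0.0667]
tool_rot: [3.136, -0.154, 0.004]
contact_force: [-1.5, -0.1, -2.0]
opening: 0.0163
```

```bash
python3 -c "
from h import *
G();p=imaging.get_image('side');G()"
```

```text
t 15.07 gauge xy mm [22.02 -0.29] z 0.0667 Fg [-1.46 -0.24] Fz -2.0 tilt [ 2.1 -2.3] jaw -5.61 tq [-0.17  0.31  0.04]
t 15.12 gauge xy mm [22.03 -0.28] z 0.0667 Fg [-0.71 -0.55] Fz -1.7 tilt [ 2.2 -2.3] jaw -5.61 tq [-0.17  0.29 -0.02]
```

Call:
step_arm(targets=[0.0004,0,0,0,0.0008,0,0,0,0.0008,0,0,0])

```text
t: 15.37
tool_pos: [0.5483, 0.002, 0.0665]
tool_rot: [3.135, -0.153, 0.002]
contact_force: [-2.1, -1.4, -1.8]
opening: 0.016
```

```bash
python3 -c "
from h import *
G();p=imaging.get_image('side');G()"
```

```text
t 15.37 gauge xy mm [22.49 -0.42] z 0.0665 Fg [-1.96 -1.58] Fz -1.8 tilt [ 1.2 -2.5] jaw -5.60 tq [-0.24  0.39 -0.01]
t 15.42 gauge xy mm [22.5  -0.42] z 0.0666 Fg [-1.46 -1.07] Fz -2.1 tilt [ 1.3 -2.5] jaw -5.60 tq [-0.23  0.53  0.09]
```

Call:
step_arm(targets=[0.0005,0.0001,0,0,0.001,0.0002,0,0,0.001,0.0002,0,0])

```text
t: 15.67
tool_pos: [0.5489, 0.0017, 0.0663]
tool_rot: [3.135, -0.153, -0.0]
contact_force: [-3.7, -1.6, -1.6]
opening: 0.016
```

```bash
python3 -c "
from h import *
G();p=imaging.get_image('side');G();p=imaging.get_image('side');G()"
```

```text
t 15.67 gauge xy mm [23.06 -0.66] z 0.0663 Fg [-3.5  -1.94] Fz -1.6 tilt [-0.1 -2.4] jaw -5.60 tq [-0.19  0.77  0.03]
t 15.72 gauge xy mm [23.06 -0.65] z 0.0663 Fg [-3.62 -1.16] Fz -1.0 tilt [ 0.  -2.5] jaw -5.60 tq [-0.24  0.73  0.02]
t 15.77 gauge xy mm [23.05 -0.64] z 0.0663 Fg [-3.21 -1.83] Fz -1.7 tilt [ 0.  -2.5] jaw -5.60 tq [-0.28  0.78  0.03]
```

```bash
python3 -c "
from h import *
for i in range(27):
  p=imaging.get_image('side')
  if i%5==0: G()
crop(p,'g11side.png',250,350,150,230,8)
G()"
```

```text
t 15.82 gauge xy mm [23.08 -0.65] z 0.0664 Fg [-4.27 -1.75] Fz -1.2 tilt [ 0.1 -2.5] jaw -5.60 tq [-0.21  0.8   0.05]
t 16.07 gauge xy mm [23.12 -0.66] z 0.0663 Fg [-5.12 -0.3 ] Fz -0.5 tilt [ 0.3 -2.5] jaw -5.60 tq [-0.25  0.93 -0.  ]
t 16.32 gauge xy mm [23.16 -0.65] z 0.0663 Fg [-4.12 -1.29] Fz -2.1 tilt [ 0.4 -2.5] jaw -5.60 tq [-0.22  1.    0.03]
t 16.57 gauge xy mm [23.15 -0.64] z 0.0663 Fg [-5.04 -1.53] Fz -0.7 tilt [ 0.4 -2.5] jaw -5.60 tq [-0.24  1.07  0.01]
t 16.82 gauge xy mm [23.16 -0.62] z 0.0663 Fg [-5.09 -1.65] Fz -1.0 tilt [ 0.4 -2.4] jaw -5.60 tq [-0.2   1.09  0.04]
t 17.07 gauge xy mm [23.18 -0.65] z 0.0664 Fg [-4.33 -1.66] Fz -1.5 tilt [ 0.4 -2.5] jaw -5.60 tq [-0.24  1.08  0.01]
t 17.12 gauge xy mm [23.19 -0.64] z 0.0664 Fg [-5.68 -1.74] Fz -1.0 tilt [ 0.5 -2.5] jaw -5.60 tq [-0.22  1.07  0.01]
```

View pics/g11side.png

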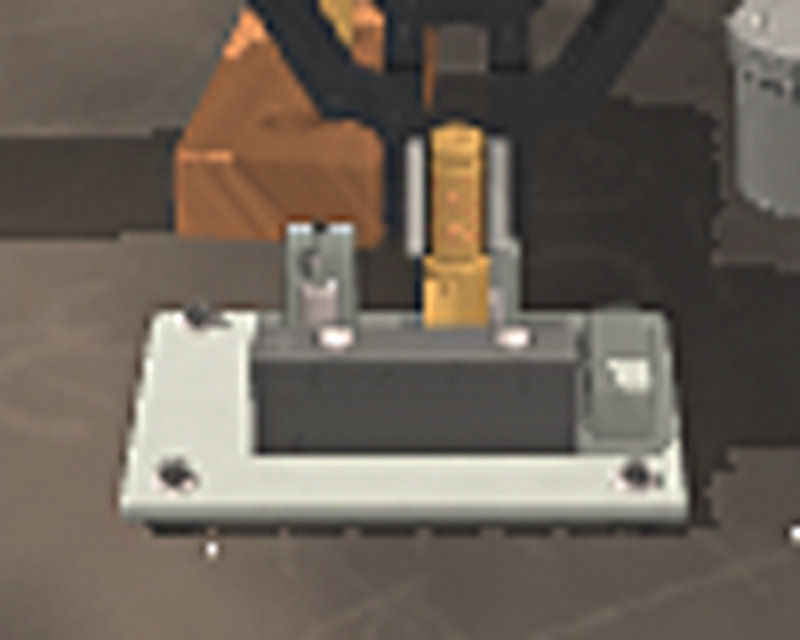

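Call:
step_arm(targets=[-0.002,-0.0003,0,0,-0.005,-0.0005,0,0,-0.008,-0.0005,0,0,-0.011,-0.0005,0,0,-0.014,-0.0005,0,0,-0.014,-0.0005,0,0,-0.014,-0.0005,0,0])

```text
t: 17.7
tool_pos: [0.5351, 0.0036, 0.0665]
tool_rot: [3.135, -0.153, 0.002]
contact_force: [0.2, 0.3, -1.0]
opening: 0.016
```

```bash
python3 -c "
from h import *
G();p=imaging.get_image('side');G()"
```

```text
t 17.70 gauge xy mm [ 9.18 -0.07] z 0.0665 Fg [0.13 0.35] Fz -1.0 tilt [ 1.1 -2.4] jaw -5.60 tq [ 0.03 -0.02 -0.01]
t 17.75 gauge xy mm [ 9.32 -0.1 ] z 0.0665 Fg [-0.58  0.48] Fz -2.2 tilt [ 1.1 -2.5] jaw -5.60 tq [ 0.02  0.03 -0.02]
```

Released cleanly and free. I'll withdraw in stages.

Call:
step_arm(targets=[-0.002,0,0,0,-0.005,0,0,0,-0.009,0,0,0,-0.013,0,0,0,-0.016,0,0,0,-0.018,0,0,0,-0.018,0,0,0,-0.018,0,0,0])

```text
t: 18.42
tool_pos: [0.5173, 0.0054, 0.0665]
tool_rot: [3.135, -0.153, 0.002]
contact_force: [0.2, 0.7, -2.0]
opening: 0.016
```

```bash
python3 -c "
from h import *
G();p=imaging.get_image('side');G()"
```

```text
t 18.42 gauge xy mm [-8.74 -0.09] z 0.0665 Fg [0.17 0.77] Fz -2.0 tilt [ 1.4 -2.5] jaw -5.60 tq [ 0.03 -0.08  0.01]
t 18.47 gauge xy mm [-8.61 -0.11] z 0.0666 Fg [0.25 0.65] Fz -1.5 tilt [ 1.4 -2.5] jaw -5.60 tq [-0.02  0.    0.  ]
```

Call:
step_arm(targets=[-0.002,0,0,0,-0.005,0,0,0,-0.009,0,0,0,-0.013,0,0,0,-0.016,0,0,0,-0.018,0,0,0,-0.018,0,0,0,-0.018,0,0,0])

```text
t: 19.13
tool_pos: [0.4995, 0.0071, 0.0666]
tool_rot: [3.135, -0.153, 0.003]
contact_force: [-0.1, -0.6, -0.7]
opening: 0.0161
```

```bash
python3 -c "
from h import *
G();p=imaging.get_image('side');G()"
```

```text
t 19.13 gauge xy mm [-26.66  -0.07] z 0.0666 Fg [-0.03 -0.59] Fz -0.7 tilt [ 1.7 -2.5] jaw -5.60 tq [-0.02  0.03  0.03]
t 19.18 gauge xy mm [-26.53  -0.08] z 0.0666 Fg [ 0.17 -0.33] Fz -2.3 tilt [ 1.8 -2.5] jaw -5.60 tq [ 0.03 -0.04 -0.  ]
```

Call:
step_arm(targets=[-0.002,0,0,0,-0.006,0,0,0,-0.012,0,0,0,-0.019,0,0,0,-0.027,0,0,0,-0.033,0,0,0,-0.036,0,0,0,-0.036,0,0,0,-0.036,0,0,0])

```text
t: 19.93
tool_pos: [0.4637, 0.0106, 0.0667]
tool_rot: [3.135, -0.154, 0.004]
contact_force: [-0.6, 0.2, -2.4]
opening: 0.016
```

```bash
python3 -c "
from h import *
G();p=imaging.get_image('side');G();to([.5093,.1807,.14],-5.6)"
```

```text
t 19.93 gauge xy mm [-62.55  -0.12] z 0.0667 Fg [-0.66  0.19] Fz -2.4 tilt [ 2.5 -2.6] jaw -5.61 tq [-0.02 -0.01  0.04]
t 19.98 gauge xy mm [-62.3   -0.12] z 0.0668 Fg [ 0.27 -0.52] Fz -1.8 tilt [ 2.5 -2.6] jaw -5.61 tq [-0.05  0.03 -0.03]
pos [0.464  0.0106 0.0668] jaw -5.61 tz [ 0.0025 -0.0026 -1.    ] shift [ 0.0287 -0.1736 -0.0735] F [ 0.22 -0.54 -1.76] open 0.0162 t 19.9833
roll (rad, tool z down => -) [np.float64(-0.0001), np.float64(3.1415)] q6 -0.037672987798042984
```

Call:
step_arm(targets=[0,0,-0.01,0,0,0,-0.028,0,0,-0.005,-0.048,0,0.002,-0.018,-0.065,0,0.006,-0.038,-0.072,0,0.011,-0.066,-0.073,0,0.016,-0.098,-0.073,0,0.021,-0.13,-0.073,0,0.025,-0.155,-0.073,0,0.0285,-0.17,-0.073,0,0.0285,-0.1735,-0.073,0,0.0285,-0.1735,-0.073,0])

```text
t: 20.98
tool_pos: [0.5095, 0.1814, 0.1401]
tool_rot: [3.135, -0.151, 0.005]
contact_force: [-0.0, -0.6, -2.0]
opening: 0.0162
```

Call:
step_arm(targets=[0,0,0,0,0,0,0,0,0,0,0,0])

```text
t: 21.23
tool_pos: [0.5094, 0.1805, 0.1402]
tool_rot: [3.135, -0.153, 0.005]
contact_force: [0.1, 0.4, -1.8]
opening: 0.0161
```

```bash
python3 -c "
from h import *
for i in range(3): p=imaging.get_image('side'); to([.5093,.1807,.084],-5.6)
crop(p,'s1side.png',240,360,90,210,6)"
```

```text
pos [0.5094 0.1805 0.1402] jaw -5.58 tz [ 0.0029 -0.0029 -1.    ] shift [-0.0003 -0.0003  0.0562] F [-0.25 -0.6  -1.4 ] open 0.0157 t 21.2833
roll (rad, tool z down => -) [np.float64(0.0003), np.float64(-3.1413)] q6 0.3029537645838116
pos [0.5094 0.1806 0.1402] jaw -5.57 tz [ 0.0029 -0.0029 -1.    ] shift [-0.0003 -0.0002  0.0562] F [-0.25  0.21 -1.44] open 0.0169 t 21.3333
roll (rad, tool z down => -) [np.float64(0.0005), np.float64(-3.1411)] q6 0.30293679269336543
pos [0.5094 0.1807 0.1401] jaw -5.57 tz [ 0.0029 -0.0028 -1.    ] shift [-0.0003 -0.0001  0.0561] F [-0.24  0.8  -2.49] open 0.0163 t 21.3833
roll (rad, tool z down => -) [np.float64(0.0006), np.float64(-3.141)] q6 0.3030142730177326
```

View pics/s1side.png

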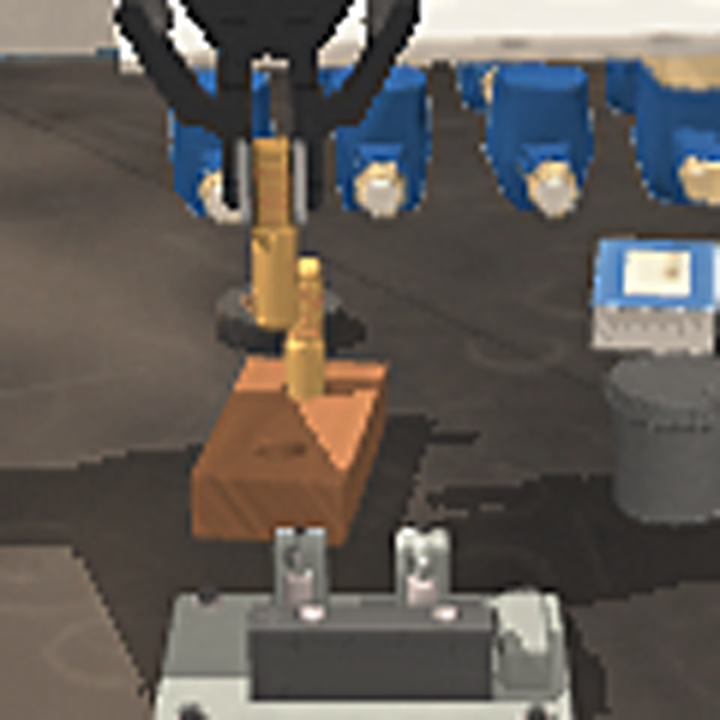

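Call:
step_arm(targets=[0,0,0.005,0,0,0,0.015,0,0,0,0.027,0,0,0,0.039,0,0,0,0.047,0,0,0,0.052,0,0,0,0.052,0,0,0,0.052,0,0,0,0.052,0])

```text
t: 22.13
tool_pos: [0.51, 0.1807, 0.0886]
tool_rot: [3.135, -0.152, 0.006]
contact_force: [0.2, 0.1, -1.2]
opening: 0.0164
```

```bash
python3 -c "
from h import *
for i in range(3): p=imaging.get_image('side'); to([.5093,.1807,.078],-5.6)
crop(p,'s2side.png',250,330,110,190,9)
print(proj(p,[.5093,.1807,.03]),proj(p,[.5093,.1807,.0395]))"
```

```text
pos [0.5102 0.1807 0.0889] jaw -5.56 tz [ 0.0042 -0.0026 -1.    ] shift [-0.0009  0.0001  0.0109] F [-0.83  0.34 -0.98] open 0.0161 t 22.1833
roll (rad, tool z down => -) [np.float64(0.0007), np.float64(-3.1409)] q6 0.30300769510923437
pos [0.5102 0.1808 0.089 ] jaw -5.56 tz [ 0.0045 -0.0025 -1.    ] shift [-0.001   0.0001  0.011 ] F [-0.39 -1.08 -0.83] open 0.0169 t 22.2333
roll (rad, tool z down => -) [np.float64(0.0006), np.float64(-3.141)] q6 0.3030581991622241
pos [0.5101 0.1807 0.089 ] jaw -5.56 tz [ 0.0044 -0.0026 -1.    ] shift [-0.0009  0.0001  0.011 ] F [ 0.15 -0.08 -2.39] open 0.016 t 22.2833
roll (rad, tool z down => -) [np.float64(0.0007), np.float64(-3.1409)] q6 0.30305124299850345
[285.8997973  164.28746931] [285.81929317 161.12934909]
```

View pics/s2side.png

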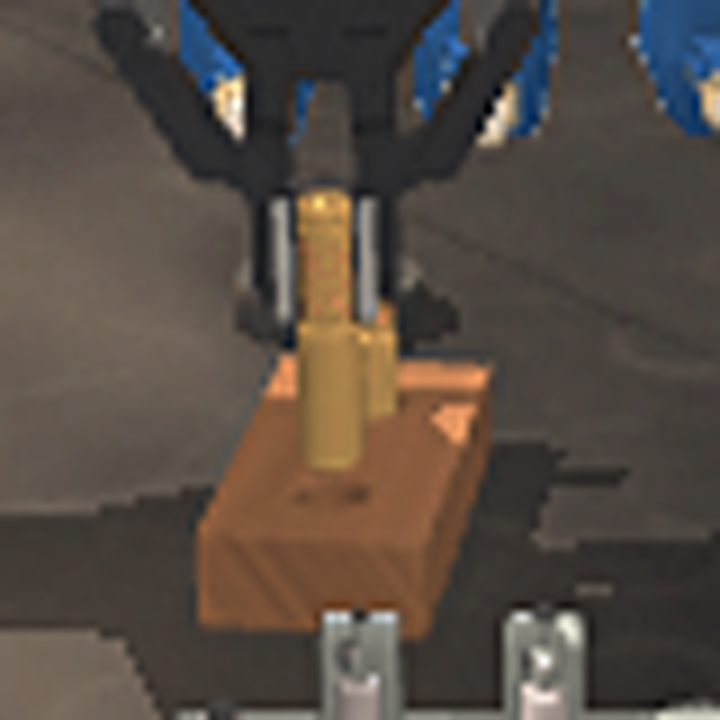

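Run:
```python
from h import *
np.set_printoptions(precision=4,suppress=True)
p=imaging.get_image('side'); X=cloud(p); s=load('side'); X0=s['X']
hsv=cv2.cvtColor(p['color'],cv2.COLOR_RGB2HSV)
def cyl(X,hi,lo,z0,z1,r):
    P=rect(X,hi,lo,z0,z1); 
    from scipy.optimize import least_squares
    q=least_squares(lambda c:np.hypot(P[:,0]-c[0],P[:,1]-c[1])-r,P[:,:2].mean(0)+[0,.006],loss='soft_l1',f_scale=.001)
    print(len(P),q.x,np.median(abs(q.fun)), P[:,2].min(),P[:,2].max())
cyl(X,(.49,.155),(.532,.2),.05,.078,.01)      # held shank
cyl(X0,(.52,-.30),(.55,-.26),.034,.052,.01)    # waiting spigot earlier, side
cyl(X0,(.51,.23),(.545,.27),.034,.052,.01)   # passed
P=rect(X,(.49,.155),(.532,.2),.034,.06); print('foot z',P[:,2].min())
# same column of brass pixels: lowest z
# hole in X0: points below 0.025 within the hole region
P=rect(X0,(.49,.16),(.53,.2),.0,.026); print(len(P),P.min(0),P.max(0))
im=grid(ortho(p,.03,.48,.54,.13,.25,6000),.54,.25,6000); cv2.imwrite('pics/s3.png',im)
to([.5093,.1807,.078])
try:
  p=imaging.get_image('top'); crop(p,'s2top.png',170,270,170,270,6)
except Exception as e: print(e)
```

```text
67 [0.5114 0.1823] 0.0008546022293946156 0.05042311343387133 0.0779208200992827
92 [ 0.5366 -0.2768] 0.0005393344480983438 0.034156635016422326 0.05193931292911284
39 [0.527  0.2523] 0.0011004601237722365 0.0343361526439224 0.05191347083077743
foot z 0.04175461513014871
14 [0.5015 0.1862 0.0215] [0.5209 0.1972 0.0259]
pos [0.5101 0.1807 0.0889] jaw -5.56 tz [ 0.0042 -0.0025 -1.    ] shift [-0.0008  0.0001  0.0109] F [ 0.47 -0.32 -1.38] open 0.0158 t 22.3333
```

View pics/s2top.png

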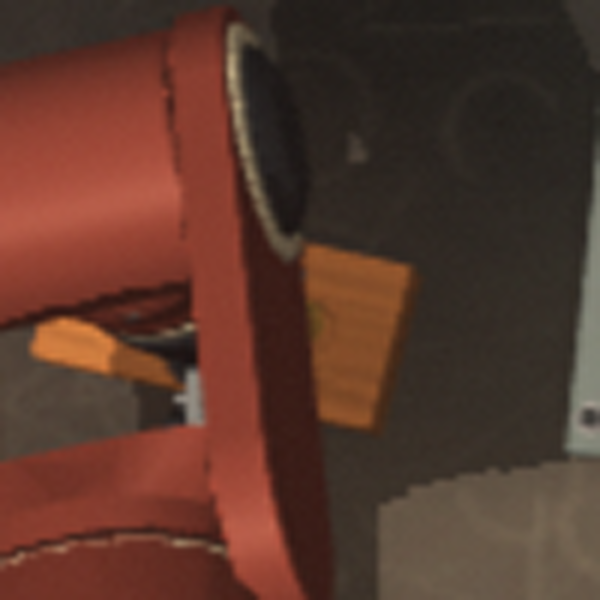

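View pics/s3.png

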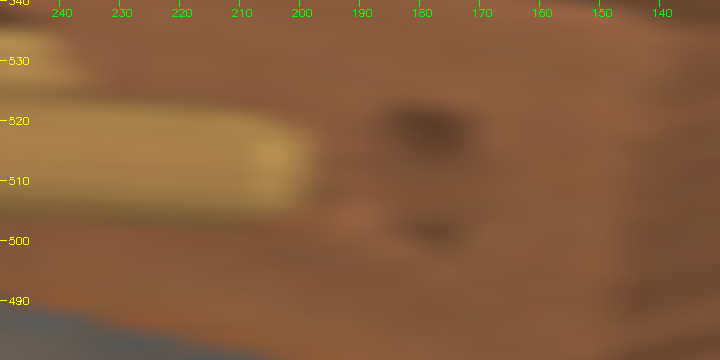

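Call:
step_arm(targets=[-0.0003,0,0.003,0,-0.0003,0,0.006,0,-0.0003,0,0.009,0,-0.0003,0,0.0115,0,-0.0003,0,0.0115,0])

```text
t: 22.8
tool_pos: [0.509, 0.1805, 0.0762]
tool_rot: [3.135, -0.152, 0.004]
contact_force: [0.9, -0.4, -1.6]
opening: 0.0162
```

```bash
python3 -c "
from h import *
G();p=imaging.get_image('side'); G();to([.5098,.1807,.074],-5.6)
crop(p,'s4side.png',250,330,110,190,9)"
```

```text
t 22.80 gauge xy mm [-34.05 173.44] z 0.0762 Fg [ 0.93 -0.29] Fz -1.6 tilt [ 2.3 -3. ] jaw -5.57 tq [-0.04  0.03  0.01]
t 22.85 gauge xy mm [-33.86 173.51] z 0.0765 Fg [0.28 0.05] Fz -2.1 tilt [ 2.7 -2.9] jaw -5.57 tq [-0.01 -0.03  0.04]
pos [0.5092 0.1806 0.0765] jaw -5.57 tz [ 0.0027 -0.0029 -1.    ] shift [ 0.0005 -0.0002  0.0025] F [ 0.28  0.02 -2.12] open 0.0161 t 22.85
roll (rad, tool z down => -) [np.float64(0.0006), np.float64(-3.141)] q6 0.303220792937415
```

View pics/s4side.png

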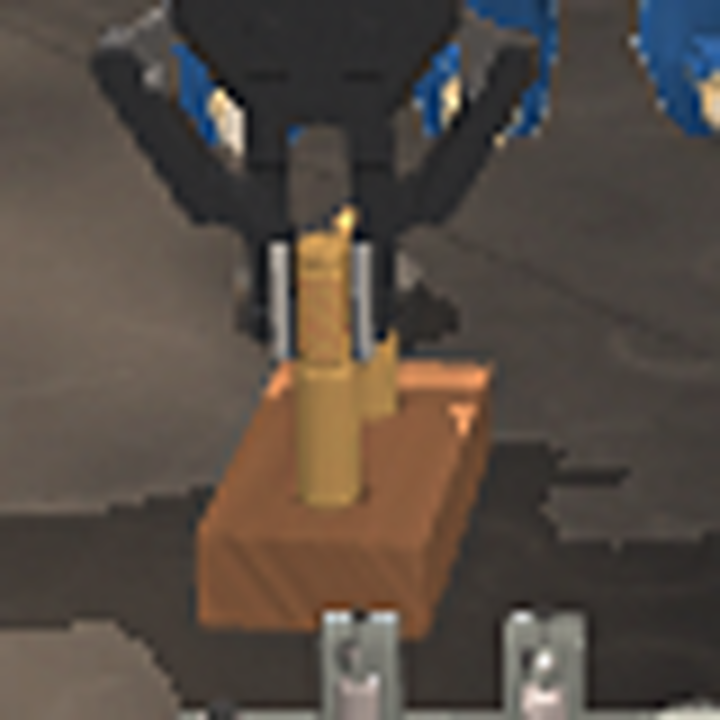

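Call:
step_arm(targets=[0.0002,0,0.0015,0,0.0004,0,0.003,0,0.0004,0,0.004,0,0.0004,0,0.004,0])

```text
t: 23.18
tool_pos: [0.5095, 0.1805, 0.0723]
tool_rot: [3.135, -0.152, 0.004]
contact_force: [-0.5, 0.3, -3.2]
opening: 0.016
```

```bash
python3 -c "
from h import *
G();p=imaging.get_image('side'); G();to([.5098,.1807,.0595],-5.6)"
```

```text
t 23.18 gauge xy mm [-33.61 173.45] z 0.0723 Fg [-0.55  0.2 ] Fz -3.2 tilt [ 2.3 -3. ] jaw -5.56 tq [-0.01  0.01 -0.03]
t 23.23 gauge xy mm [-33.52 173.46] z 0.0724 Fg [ 0.22 -0.13] Fz -1.4 tilt [ 2.5 -2.9] jaw -5.57 tq [-0.01 -0.02 -0.03]
pos [0.5096 0.1805 0.0724] jaw -5.57 tz [ 0.0025 -0.0029 -1.    ] shift [ 0.0002 -0.0003  0.0129] F [ 0.2  -0.15 -1.39] open 0.0159 t 23.2333
roll (rad, tool z down => -) [np.float64(0.0006), np.float64(-3.141)] q6 0.303003085057983
```

Call:
step_arm(targets=[0,0,0.002,0,0,0,0.004,0,0,0,0.006,0,0,0,0.008,0,0,0,0.0095,0,0,0,0.0095,0])

```text
t: 23.73
tool_pos: [0.5092, 0.1804, 0.0623]
tool_rot: [3.135, -0.152, 0.003]
contact_force: [0.1, 0.2, -1.6]
opening: 0.0163
```

```bash
python3 -c "
from h import *
G();p=imaging.get_image('side'); G()"
```

```text
t 23.73 gauge xy mm [-33.86 173.35] z 0.0623 Fg [0.08 0.24] Fz -1.6 tilt [ 1.6 -3.1] jaw -5.56 tq [ 0.07  0.03 -0.03]
t 23.78 gauge xy mm [-33.73 173.36] z 0.0625 Fg [0.22 0.19] Fz -1.7 tilt [ 1.8 -3.1] jaw -5.57 tq [0.07 0.03 0.01]
```

Call:
step_arm(targets=[0,0,0.001,0,0,0,0.002,0,0,0,0.003,0,0,0,0.003,0])

```text
t: 24.12
tool_pos: [0.5092, 0.1804, 0.0593]
tool_rot: [3.135, -0.152, 0.003]
contact_force: [-0.1, -0.4, -2.2]
opening: 0.0159
```

```bash
python3 -c "
from h import *
G();p=imaging.get_image('side'); G()"
```

```text
t 24.12 gauge xy mm [-33.88 173.31] z 0.0593 Fg [-0.1  -0.43] Fz -2.2 tilt [ 1.4 -3.2] jaw -5.57 tq [-0.03  0.04 -0.01]
t 24.17 gauge xy mm [-33.83 173.33] z 0.0594 Fg [ 0.58 -0.05] Fz -0.6 tilt [ 1.6 -3.1] jaw -5.57 tq [-0.01 -0.06  0.01]
```

Call:
step_arm(targets=[0,0,0.0007,0,0,0,0.0013,0,0,0,0.0013,0])

```text
t: 24.42
tool_pos: [0.5094, 0.1804, 0.0585]
tool_rot: [3.135, -0.152, 0.003]
contact_force: [-1.0, 0.6, 1.0]
opening: 0.0165
```

```bash
python3 -c "
from h import *
G();p=imaging.get_image('side'); G();p=imaging.get_image('side'); G()"
```

```text
t 24.42 gauge xy mm [-33.67 173.38] z 0.0585 Fg [-1.04  0.49] Fz 1.0 tilt [ 1.7 -3.1] jaw -5.56 tq [-0.02  0.31 -0.02]
t 24.47 gauge xy mm [-33.69 173.39] z 0.0585 Fg [-0.6 -0.3] Fz 1.8 tilt [ 1.7 -3.1] jaw -5.56 tq [-0.04  0.23  0.01]
t 24.52 gauge xy mm [-33.67 173.38] z 0.0585 Fg [-2.   -0.88] Fz 0.6 tilt [ 1.8 -3.1] jaw -5.56 tq [-0.03  0.3   0.01]
```

Call:
step_arm(targets=[0,0,0,0,0,0,0,0,0,0,0,0,0,0,0,0,0,0,0,0,0,0,0,0], grip=0.045)

```text
t: 25.02
tool_pos: [0.5095, 0.1805, 0.0586]
tool_rot: [3.135, -0.152, 0.003]
contact_force: [-0.3, 0.8, -0.1]
opening: 0.045
```

```bash
python3 -c "
from h import *
p=imaging.get_image('side'); G();to([.5098,.1807,.0595],-5.6)
crop(p,'s5side.png',250,330,110,190,9)"
```

```text
t 25.07 gauge xy mm [-33.65 173.4 ] z 0.0585 Fg [0.2  0.06] Fz -0.4 tilt [ 1.8 -3. ] jaw -5.56 tq [-0.01 -0.05 -0.01]
pos [0.5094 0.1805 0.0585] jaw -5.56 tz [ 0.0018 -0.003  -1.    ] shift [ 0.0003 -0.0003 -0.001 ] F [ 0.21  0.04 -0.44] open 0.0449 t 25.0667
roll (rad, tool z down => -) [np.float64(0.0007), np.float64(-3.1409)] q6 0.30296312407848464
```

View pics/s5side.png

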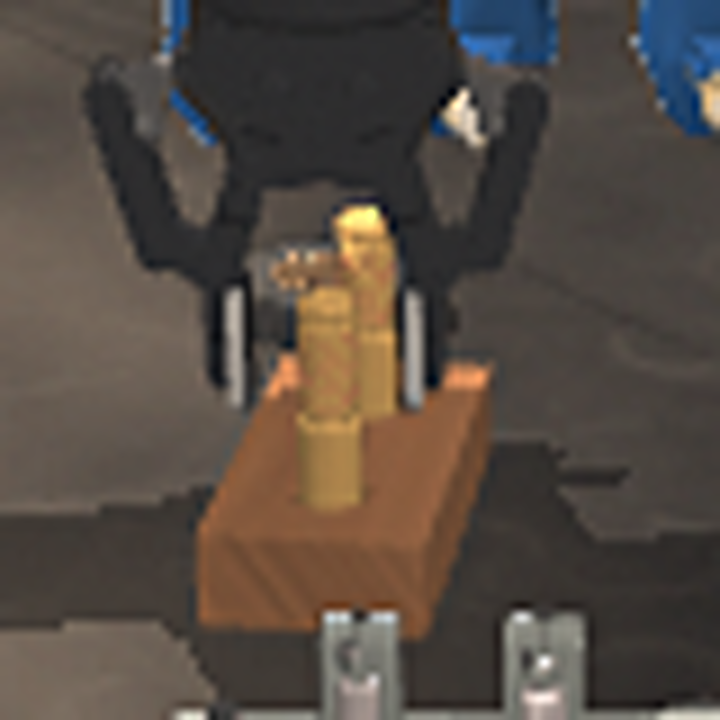

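Released and standing. I'll rise straight up, then move aside to see it from the top camera.

Call:
step_arm(targets=[0,0,-0.005,0,0,0,-0.02,0,0,0,-0.04,0,0,0,-0.065,0,0,0,-0.09,0,0,0,-0.115,0,0,0,-0.13,0,0,0.01,-0.135,0,0,0.03,-0.135,0,0,0.05,-0.135,0,0,0.07,-0.135,0,0,0.09,-0.135,0])

```text
t: 26.07
tool_pos: [0.4996, 0.0898, 0.1928]
tool_rot: [3.134, -0.152, 0.001]
contact_force: [0.3, 0.1, -0.6]
opening: 0.0452
```

Call:
step_arm(targets=[0,0.02,0,0,0,0.05,0,0,0,0.08,0,0,0,0.11,0,0,0,0.135,0,0,0,0.15,0,0,0,0.15,0,0,0,0.15,0,0])

```text
t: 26.73
tool_pos: [0.4843, -0.0601, 0.1925]
tool_rot: [3.135, -0.155, -0.001]
contact_force: [0.2, -0.2, 0.8]
opening: 0.0449
```

Run:
```python
from h import *
np.set_printoptions(precision=4,suppress=True)
p=imaging.get_image('side'); crop(p,'e1side.png',240,370,100,230,5)
q=imaging.get_image('top'); crop(q,'e1top.png',170,340,120,260,4)
for n,pp in(('side',p),('top',q)):
    X=cloud(pp)
    for a,lo,hi in(('new',(.48,.15),(.54,.21)),('passed',(.49,.22),(.56,.29))):
        P=rect(X,lo,hi,.088,.1); print(n,a,len(P),P[:,:2].mean(0),np.percentile(P[:,2],[50,90]))
G()
```

```text
side new 23 [0.5107 0.1782] [0.0927 0.0945]
side passed 4 [0.5197 0.2503] [0.0931 0.0935]
top new 44 [0.5087 0.1813] [0.0939 0.0963]
top passed 50 [0.5241 0.2513] [0.0936 0.096 ]
t 26.83 gauge xy mm [-34.92 -67.32] z 0.1928 Fg [-0.4   0.45] Fz 0.2 tilt [-0.6 -2.9] jaw -5.54 tq [-0.02  0.06 -0.09]
```

View pics/e1side.png

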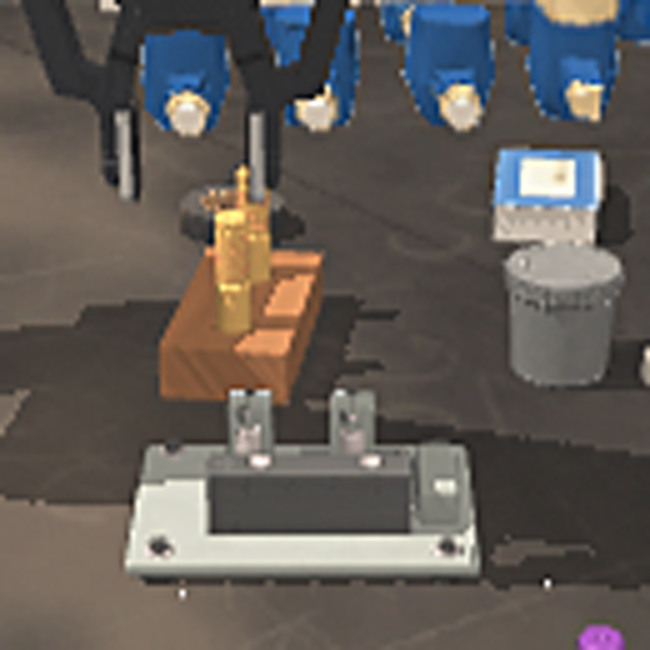

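View pics/e1top.png

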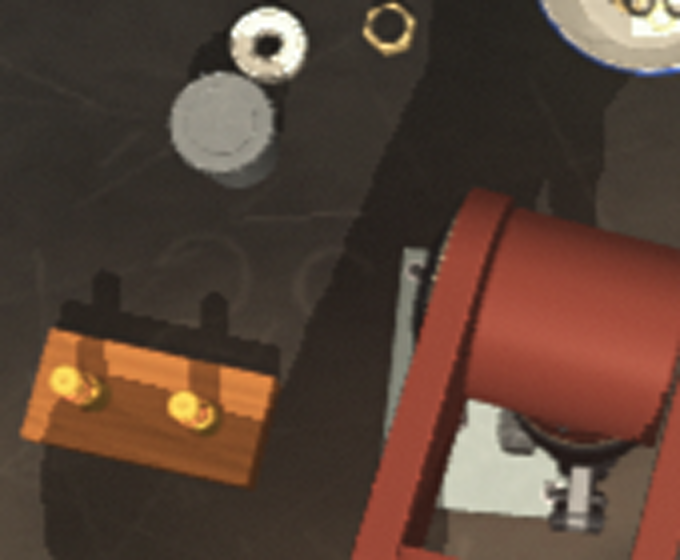

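Both spigots stand in the two-hole stand with their tops level at 94 mm. The new one is at top-view pixel (218,222). The passed spigot and the cup have not moved, and the arm is clear.

```bash
python3 -c "
from h import *
print(ticket.finish_job())"
```

```text
the job is handed in; nothing more can be done
None
```

The spigot has been gauged and now stands upright and fully home in the free hole of the two-hole stand. I handed the job in at about 27 s of the 64 s allowed.

- **Picking the spigot:** I took the brass spigot from the one-hole stand and left the two purple look-alikes alone.
- **Go gap:** On the way in it touched the rounded corner of the anvil at about 2 N. I moved it about 1 mm towards the rollers, and it then passed the front roller with no force above sensor noise.
- **No-go roller:** The rear roller stopped it about where the pictures put it. I held it there for about 1.4 s. The force started at 3.5 N and crept up to about 5 N, with one noisy reading of 5.7 N. That is at the top of the 3 to 5 N guide but under the 7 N wedging limit, and it came off freely.
- **Placing:** It went into the free hole without side contact and met the floor at the same tool height at which I had gripped it.
- **Last checks:** In the top camera both spigots' tops measure 94 mm, so the checked one is fully home. The passed spigot is within about 1 mm of where it started, and the cup looks unmoved in the final pictures.
- **Disagreement:** The two cameras differ by 1 to 3 mm on where the placed spigot stands, about what they differed by throughout. The side camera also saw too little of the passed spigot at the end to check it.

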